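Fetch the clay bowl from behind the glaze jars

TASK

The little clay bowl has to go on the banding wheel to be decorated, but it stands in the glaze rack boxed in behind the three tall glass jars. First move all three jars out of the way and stand them on the wooden ware board, then lift the bowl out and set it down gently, upright and centred on the head of the banding wheel, and finally put each jar back in the very well it came from, fully down. Leave the two low plastic pots where they stand in the rack.

Things in the scene. Friction and masses are not known exactly. Their poses are not given: they have to be found in the camera images.
- blue_jar: Closed glass jar of blue glaze with a screw lid of pale metal, 71 mm across and 104 mm tall, about 0.42 kg; the lid (66 mm across, its lower edge 83 mm above the bottom) is the place to grip. Origin: centre of the underside, z up; round. Starts in one of the rack's jar wells; fingers have most room on the line from jar to bowl.
- teal_jar: Closed glass jar of teal green glaze with a screw lid of pale metal, 69 mm across and 108 mm tall, about 0.42 kg; the lid (64 mm across, its lower edge 86 mm above the bottom) is the place to grip. Origin: centre of the underside, z up; round. Starts in one of the rack's jar wells; fingers have most room on the line from jar to bowl.
- olive_jar: Closed glass jar of pale olive green glaze with a screw lid of pale metal, 71 mm across and 112 mm tall, about 0.42 kg; the lid (66 mm across, its lower edge 90 mm above the bottom) is the place to grip. Origin: centre of the underside, z up; round. Starts in one of the rack's jar wells; fingers have most room on the line from jar to bowl.
- clay_bowl: The small open pinch bowl of grey-brown clay, 68 mm across at the rim, 36 mm tall, 41 mm across at the foot, wall about 8 mm, 0.07 kg. Origin: centre of the underside of its foot, z up. It stands in the bowl well of the rack; grip it round the rim from outside.
- glaze_rack: Fixed block of pale wood, 218 (its x) by 244 mm, top 26 mm above the table. Origin: centre of the underside; x to its back, away from the robot, y left. Six round wells, floors 16 mm above the table, centres (x, y mm): jar wells 81 across at (-63,0), (-19,76), (-19,-76); bowl well 62 across at (25,0); pot wells 67 across at (69,76), (69,-76). Bare behind the bowl: fingers fit there and in front.
- ware_board: A fixed brown wooden board on two battens, 160 mm (its x) by 230 mm (its y), top 24 mm above the table: the place to put the jars meanwhile. Origin: centre, at table height; x away from the robot, z up. Three jars stand in a row along its y at about 77 mm spacing, fingers then on the x sides.
- banding_wheel: The banding wheel (a potter's small turntable): a round greyish white head 212 mm across, marked with rings about its centre, on a dark foot that stays put; the head can turn on its spindle but stays still unless pushed. The head's flat top is 98 mm above the origin, which lies at table height on the wheel's axis; its yaw does not matter.
- pink_pot: A low plastic pot with a dark pink (maroon) label and a white lid, 61 mm across, 73 mm tall, standing in one of the two pot wells. Not to be moved. Origin: centre of the underside.
- mustard_pot: A low plastic pot with a mustard yellow label and a white lid, 60 mm across, 69 mm tall, standing in the other pot well. Not to be moved. Origin: centre of the underside.

How it is judged:
On the way, in this order (a step that is already met when the one before it is completed fails the run):
1. all three jars stand upright on the ware board, let go, with the bowl still in the rack (x of blue_jar in the frame of ware_board between -0.08 and 0.08 m and y of blue_jar in the frame of ware_board between -0.115 and 0.115 m and z of blue_jar in the frame of ware_board between 0.02 and 0.029 m and angle between each of blue_jar, teal_jar, olive_jar's own z axis and vertical below 0.12 rad and contact force between each of blue_jar, teal_jar, olive_jar and the fingers below 0.5 N and x of teal_jar in the frame of ware_board between -0.08 and 0.08 m and y of teal_jar in the frame of ware_board between -0.115 and 0.115 m and z of teal_jar in the frame of ware_board between 0.02 and 0.029 m and x of olive_jar in the frame of ware_board between -0.08 and 0.08 m and y of olive_jar in the frame of ware_board between -0.115 and 0.115 m and z of olive_jar in the frame of ware_board between 0.02 and 0.029 m and distance of clay_bowl from where it was at the start of the episode below 0.03 m), for 0.2 s.
2. the bowl stands upright and centred on the banding wheel, let go (horizontal distance between clay_bowl and banding_wheel below 0.012 m and z of clay_bowl in the frame of banding_wheel between 0.094 and 0.103 m and angle between clay_bowl's own z axis and vertical below 0.12 rad and contact force between clay_bowl and the fingers below 0.3 N), for 0.2 s.
At the end, for the whole second after the job is handed in: The clay bowl stands upright on the head of the banding wheel within 12 mm of its centre; each glass jar is back, upright and fully down, in the well it started in (within 9 mm of its starting place); the two pots are within 12 mm of where they were; everything is at rest (horizontal distance between clay_bowl and banding_wheel below 0.012 m and z of clay_bowl in the frame of banding_wheel between 0.094 and 0.103 m and angle between clay_bowl's own z axis and vertical below 0.12 rad and linear speed of each of clay_bowl, blue_jar, teal_jar, olive_jar below 0.03 m/s and angular speed of each of clay_bowl, blue_jar, teal_jar, olive_jar below 0.5 rad/s and distance of each of blue_jar, teal_jar, olive_jar from where it was at the start of the episode below 0.009 m and angle between each of blue_jar, teal_jar, olive_jar's own z axis and vertical below 0.06 rad and distance of each of pink_pot, mustard_pot from where it was at the start of the episode below 0.012 m); the robot touches nothing.
It fails at once if a jar is tipped over (angle between any of blue_jar, teal_jar, olive_jar's own z axis and vertical above 0.7 rad).
It fails at once if a low pot is knocked about or taken out of its well (distance of any of pink_pot, mustard_pot from where it was at the start of the episode above 0.015 m or angle between any of pink_pot, mustard_pot's own z axis and vertical above 0.3 rad).
It fails at once if the bowl is dropped or pushed hard onto the wheel (over 40 N) (contact force between clay_bowl and banding_wheel above 40 N).
It also fails if it takes over 141 s, if anything falls off the work surface, if the arm or the gripper's body presses on something with over 40 N, if the wrist force passes 120 N, or if a joint passes its speed limit or range.

ROBOT

A 7-joint arm with a two-finger parallel gripper is mounted at the origin on a cart in front of the work surface, level with it; the furniture and walls round the work are solid. World frame = base frame: x ahead of the robot, y to its left, z up, the work surface at z = 0. Lengths are in m, angles in rad, forces in N, time in s.
With the tool pointing down it reaches from about 0.4 to 0.85 m from the base axis. Payload 10.4 kg.
Tool frame: the origin (TCP) lies at the very end of the fingers, on their centre line; the grasp point (between the pads) lies 19 mm behind it; z points along the fingers, y is the line along which they close (so a half turn about z gives the same grasp; the last joint's range is limited). The gripper opens to 85 mm and grips with 20 to 120 N. Pads are 22 mm wide; open, the fingers measure 114 mm over their backs; the gripper's body (76 mm by 85 mm) begins 54 mm behind the grasp point. The pads swing forward as they close: fully open they stand 13 mm farther back than shut.
Start: joints at [-1.223, 0.332, -0.065, 1.46, 0.022, 1.35, -0.088], TCP at [0.226, 0.583, 0.231] pointing down, gripper open.
Joint ranges: [-2.6, 2.6], [-0.5, 2.12], [-1.47, 1.34], [0.16, 2.42], [-1.27, 4.41], [0.06, 2.06], [-2.6, 2.6]. Speed limits (rad/s): [2.22, 2.22, 2.79, 2.79, 3.14, 3.14, 3.14].

INTERFACE

Orientations are given as a unit quaternion [x, y, z, w].
In Python, from workcell import manip, optics gives the robot as it stands.
- The arm moves only by the tool jog_arm, never from a script. Its arguments are lists of equal length, an entry for each row: "dr": the turn, a rotation vector about the tool's x, y, z normalised to -1 to 1, where 1 is 4 degrees, a list of three; "translation": the shift along the tool's x, y, z normalised to -1 to 1, where 1 is 0.025 m, a list of three; "jaw": the opening, from 0 (shut) to 1 (fully open). A call has 1 to 10 rows; each row shifts and turns the commanded pose from where the row before left it, along the tool's axes as they then stand; what a row does not reach is not made up. A row lasts 1/10 s, in which the tool goes at most 50 mm and 8.59 degrees, less where a joint would pass 70% of its speed; a pose out of reach is approached as far as the arm can. A call with a number of a shift or a turn outside -1 to 1 is refused whole. A call with a gripper value outside its range is refused whole. The fingers move at their own pace and stop on an object; "squeeze" is the grip in N (left out, the last holds). Time passes only in rows, so rows that do not move let the fingers close. It gives the time, the measured TCP pose, the force, the opening and the grip force at its end, in the units of the state.
- manip.get_obs(): the state, without advancing time (a new reading comes with each control period).
- optics.camera(name): name is "scene" or "top"; returns a dict with "color" (480x640x3 uint8, red, green, blue), "mtx" (3x3 intrinsics, pixels), "R" (3x3) and "t" (3): a world point X has camera coordinates R X + t. Camera axes: x right, y down, z forward; pixel columns grow to the right and rows downward; lengths in m; the calibration is good to about 2 mm. A picture is of the moment at which its call begins. There is no depth.
- manip.hand_in(): hands the job in; it is judged then, once.
The state is a dict: "clock": time; "joint_pos": joint angles; "joint_velocities": joint speeds; "tau": joint torques, N m; "position": TCP position; "ee_rot": TCP orientation; "ft_force": force on the tool from outside, world axes, zero at the start; "torque": the same for the moment, N m; "grip_width": opening from 0.0 (shut) to 1.0 (fully open); "grasp_force": force on a finger pad.
Only numpy, scipy, OpenCV 4.12 (cv2) and the standard library are available. Lean on these libraries where they do the work, as an engineer would, in place of code of your own. Each camera call takes 0.05 s, during which the arm holds its last target. There are 200 camera calls.

## Working session

There is one attempt and no reset: what is moved stays moved. The work goes in short steps, Python scripts to look and compute and a tool call to move; the robot and the scene stay as the last step left them, time stands still between calls to the robot, and variables do not carry over. Pictures are saved under pics/ and viewed, at most 14 in all, crops included, and the job is handed in when it is done.

Besides the shell and the picture viewer there is one more tool, called after "Request:" as name(argument=value, ...) on one line, values as JSON. jog_arm: Moves the arm, as the interface text tells. Scaled input: -1 to 1 covers 0.025 m each way for a shift and 4 degrees each way for a turn. Its arguments: {"type":"object","properties":{"dr":{"type":"array","items":{"type":"array","items":{"type":"number"}}},"translation":{"type":"array","items":{"type":"array","items":{"type":"number"}}},"jaw":{"type":"array","items":{"type":"number"}},"squeeze":{"type":"number"}},"required":["dr","translation","jaw"]}

```bash
mkdir -p pics; ls; python3 - <<'E'
from workcell import manip, optics
import cv2,numpy as np
print(manip.get_obs())
for n in("scene","top"):
    c=optics.camera(n);cv2.imwrite(f"pics/{n}0.png",c["color"][:,:,::-1]);print(n,c["mtx"],c["R"],c["t"])
    np.savez(n+"0.npz",**c)
E
```

```text
pics
{'clock': 0.0, 'joint_pos': array([-1.22264156,  0.33287388, -0.06470367,  1.46093489,  0.02161482,
        1.34992219, -0.08850096]), 'joint_velocities': array([ 4.57762992e-04, -1.99617707e-03,  6.14965129e-04, -8.69591989e-04,
        2.74099269e-06, -8.62162360e-04,  9.54053470e-04]), 'tau': array([-6.00343992e-04, -6.25446296e+01,  4.87439730e-02, -3.91596651e+01,
        1.62159739e-02,  1.01051334e-02, -9.22894912e-06]), 'position': array([0.22631971, 0.58217616, 0.23051777]), 'ee_rot': array([ 1.84304333e-01,  9.82868960e-01, -7.15099024e-04, -9.29156918e-05]), 'ft_force': array([0.47208923, 1.12704426, 0.61656484]), 'torque': array([0.00195224, 0.003287  , 0.00167117]), 'grasp_force': 0.0, 'grip_width': 0.9993080439699102}
scene [[610.98130091   0.         325.89156856]
 [  0.         610.98130091 241.24512495]
 [  0.           0.           1.        ]] [[ 8.98628031e-01 -4.38711159e-01 -4.24772339e-04]
 [-3.29835049e-01 -6.74974089e-01 -6.60014257e-01]
 [ 2.89268909e-01  5.93247417e-01 -7.51252954e-01]] [-0.46089991  0.18596268  1.48589187]
top [[475.38886716   0.         320.74603935]
 [  0.         475.38886716 235.02765902]
 [  0.           0.           1.        ]] [[-0.03520458 -0.99937458  0.0033288 ]
 [-0.97319905  0.0335247  -0.22750759]
 [ 0.22725371 -0.0112489  -0.97377062]] [-0.01745796  0.5114378   0.99345756]
```

View pics/scene0.png

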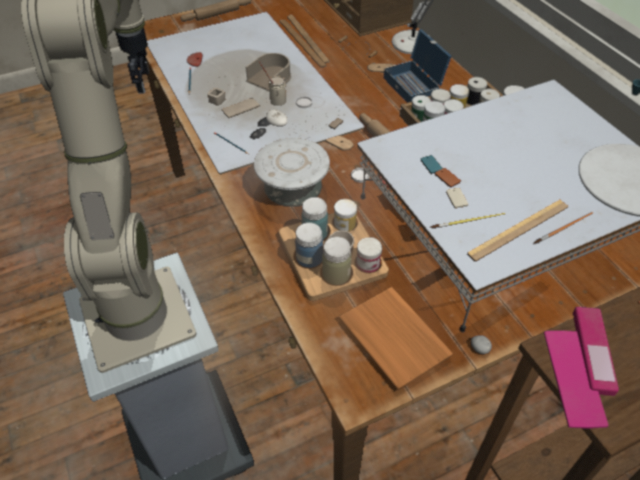

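View pics/top0.png

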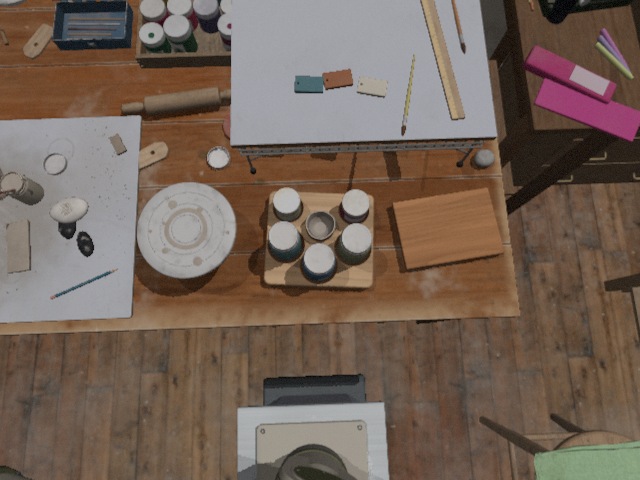

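The two views show the rack with its jars: teal top (285,241), blue (319,261), olive (355,243). The bowl is at (320,225), the pots at (287,204) and (355,206), the wheel at (187,229) and the board at (448,228).

```bash
python3 - <<'E'
import cv2,numpy as np
t=np.load("top0.npz")["color"][:,:,::-1];s=np.load("scene0.npz")["color"][:,:,::-1]
a=cv2.resize(t[175:300,125:385],None,fx=3,fy=3,interpolation=2)
cv2.imwrite("pics/topc.png",a)
b=cv2.resize(s[130:390,240:460],(0,0),fx=2.3,fy=2.3,interpolation=2)
cv2.imwrite("pics/scec.png",b)
# bright low-sat blobs
for n,im,roi in(("top",t,(185,290,260,380)),("scene",s,(190,295,280,395))):
    h=cv2.cvtColor(np.ascontiguousarray(im),cv2.COLOR_BGR2HSV)
    m=((h[...,1]<45)&(h[...,2]>135)).astype(np.uint8)
    k=np.zeros_like(m);r=roi;k[r[0]:r[1],r[2]:r[3]]=1;m*=k
    N,_,st,ce=cv2.connectedComponentsWithStats(m)
    for i in range(1,N):
        if st[i,4]>60:print(n,st[i],ce[i].round(1))
E
```

```text
top [273 188  27  25 538] [286.1 200. ]
top [342 189  28  27 567] [355.4 202. ]
top [269 221  29  29 647] [282.7 235. ]
top [311 222  15  15 152] [318.4 228.7]
top [342 223  30  30 696] [356.4 237.5]
top [304 243  30  30 710] [318.6 257.8]
scene [303 197  24  21 374] [314.9 206.2]
scene [334 199  23  19 318] [345.4 207.7]
scene [296 222  26  24 458] [309. 233.]
scene [324 233  28  29 521] [337.4 247.1]
scene [357 238  25  19 375] [369.6 247. ]
```

View pics/topc.png

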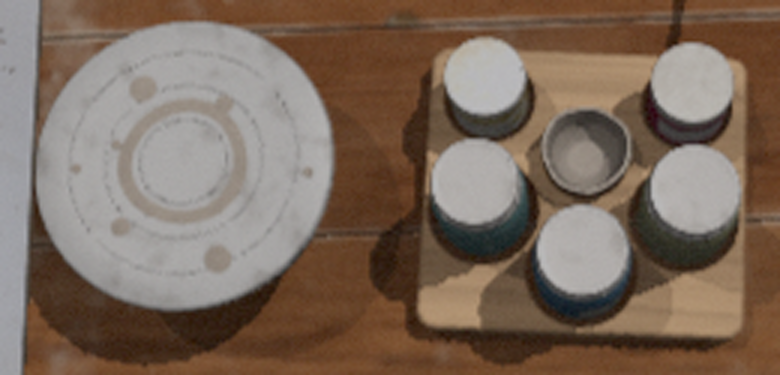

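View pics/scec.png

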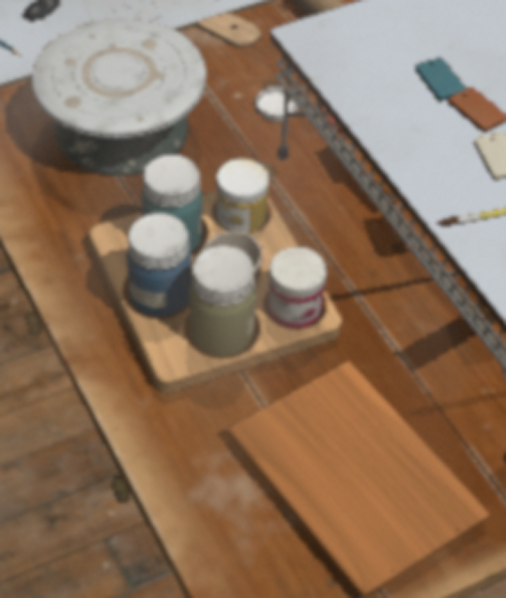

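```bash
cat > h.py <<'E'
import numpy as np,cv2
def ray(c,p):
    d=np.linalg.inv(c["mtx"])@[p[0],p[1],1]
    return -c["R"].T@c["t"], c["R"].T@d
def plane(c,p,z):
    o,d=ray(c,p);return o+d*(z-o[2])/d[2]
def tri(c1,p1,c2,p2):
    o1,d1=ray(c1,p1);o2,d2=ray(c2,p2)
    d1/=np.linalg.norm(d1);d2/=np.linalg.norm(d2)
    s=np.linalg.lstsq(np.c_[d1,-d2],o2-o1,rcond=None)[0]
    a=o1+s[0]*d1;b=o2+s[1]*d2
    return (a+b)/2,np.linalg.norm(a-b)
E
python3 - <<'E'
from h import *
T=dict(np.load("top0.npz"));S=dict(np.load("scene0.npz"))
np.set_printoptions(precision=4,suppress=True)
P=dict(teal=((283,235),(314.5,205.8),.124),blue=((318.5,257.3),(308.5,231.5),.120),olive=((356.5,237.3),(337.5,243.3),.128),pink=((355.5,202),(369,247.2),.089),must=((286,200),(345,207.4),.085),
wheel=((185.3,228.2),(292.2,161.2),.098),bowl=((320.3,225),None,.052))
for k,(a,b,z) in P.items():
    print(k,"top@z",plane(T,a,z), *( (tri(T,a,S,b),plane(S,b,z)) if b else ()))
print("cams",ray(T,(0,0))[0],ray(S,(0,0))[0])
for p in((393,201),(489,188),(503,256),(404,269)):print("board",plane(T,p,.024))
for p in((269.5,192),(373.5,195),(373,285.5),(264.5,285)):print("rack",plane(T,p,.026))
for p in((343.7,317),(392.4,290),(451.7,353.5),(400,387)):print("boardS",plane(S,p,.024))
# wheel outline in top: bright
for n,c,r in(("top",T,(180,285,132,242)),("scene",S,(130,205,248,335))):
    h=cv2.cvtColor(c["color"],cv2.COLOR_RGB2HSV);m=((h[...,1]<50)&(h[...,2]>95)).astype(np.uint8)
    k=np.zeros_like(m);k[r[0]:r[1],r[2]:r[3]]=1
    m=cv2.morphologyEx(m*k,cv2.MORPH_OPEN,np.ones((3,3),np.uint8))
    q=max(cv2.findContours(m,0,1)[0],key=cv2.contourArea);e=cv2.fitEllipse(q);print(n,"wheel",e,cv2.boundingRect(q))
E
```

```text
teal top@z [0.4981 0.0437 0.124 ] (array([0.4998, 0.0434, 0.1242]), np.float64(0.0035202330007913355)) [0.5017 0.0435 0.124 ]
blue top@z [ 0.4494 -0.0283  0.12  ] (array([ 0.4501, -0.0285,  0.1219]), np.float64(0.0022075279379588863)) [ 0.4519 -0.027   0.12  ]
olive top@z [ 0.4871 -0.108   0.128 ] (array([ 0.4878, -0.1077,  0.1391]), np.float64(0.006468213610797975)) [ 0.4957 -0.0992  0.128 ]
pink top@z [ 0.575  -0.1134  0.089 ] (array([ 0.5761, -0.1137,  0.0873]), np.float64(0.0012245564877055612)) [ 0.576  -0.1149  0.089 ]
must top@z [0.586  0.0385 0.085 ] (array([0.5871, 0.0384, 0.0842]), np.float64(0.0016189677651991742)) [0.5876 0.0378 0.085 ]
wheel top@z [0.5263 0.2536 0.098 ] (array([0.5288, 0.2533, 0.0979]), np.float64(0.004804093607459044)) [0.5312 0.2532 0.098 ]
bowl top@z [ 0.5352 -0.0352  0.052 ]
cams [ 0.2713 -0.0234  1.0838] [ 0.0457 -0.9582  1.2388]
board [ 0.5942 -0.2067  0.024 ]
board [ 0.6183 -0.4342  0.024 ]
board [ 0.4556 -0.4472  0.024 ]
board [ 0.4337 -0.2204  0.024 ]
rack [0.6254 0.0802 0.026 ]
rack [ 0.6098 -0.162   0.026 ]
rack [ 0.3987 -0.1481  0.026 ]
rack [0.4082 0.0937 0.026 ]
boardS [ 0.4461 -0.2338  0.024 ]
boardS [ 0.5908 -0.2153  0.024 ]
boardS [ 0.6216 -0.4307  0.024 ]
boardS [ 0.4729 -0.4515  0.024 ]
top wheel ((186.04031372070312, 229.64784240722656), (93.92578887939453, 100.43750762939453), 60.39109420776367) (137, 182, 99, 96)
scene wheel ((290.58538818359375, 156.76800537109375), (62.58039855957031, 89.12995910644531), 84.67031860351562) (248, 130, 87, 60)
```

```bash
cat > go.py <<'E'
# usage: go.py x y z thetadeg : remaining turn units, then shift units (at the target yaw)
import sys,numpy as np
from scipy.spatial.transform import Rotation as Ro
from workcell import manip
x,y,z,th=map(float,sys.argv[1:5]);o=manip.get_obs()
R=Ro.from_quat(o["ee_rot"]).as_matrix();c=np.degrees(np.arctan2(R[1,1],R[0,1]))
d=(c-th+90)%180-90
t=np.radians(c-d);G=np.array([[-np.sin(t),np.cos(t),0],[np.cos(t),np.sin(t),0],[0,0,-1]])
print("clock %.1f"%o["clock"],"pos",o["position"].round(4),"yaw %.1f"%c,"tilt",R[:2,2].round(4),"jaw %.3f grip %.1f"%(o["grip_width"],o["grasp_force"]),"F",o["ft_force"].round(1),"q7 %.2f"%o["joint_pos"][6])
print("turn",(d/4).round(2),"shift",(G@(np.array([x,y,z])-o["position"])/.025).round(2))
E
python3 go.py .4872 -.1083 .22 56.6
```

```text
clock 0.1 pos [0.2263 0.5822 0.2306] yaw 68.8 tilt [-0.0004 -0.0011] jaw 1.001 grip 0.0 F [ 0.5  0.4 -0.2] q7 -0.09
turn 3.04 shift [-23.92 -17.32   0.42]
```

Request:
jog_arm(dr=[[0,0,1],[0,0,1],[0,0,1]], translation=[[0,0,0],[0,0,0],[0,0,0]], jaw=[1,1,1], squeeze=40)

```text
clock: 0.4
position: [0.2264, 0.5823, 0.2308]
ee_rot: [0.287, 0.958, -0.0, -0.0]
ft_force: [-0.9, -0.0, -0.3]
grip_width: 1.002
grasp_force: 0.0
```

Request:
jog_arm(dr=[[0,0,0],[0,0,0],[0,0,0],[0,0,0],[0,0,0],[0,0,0],[0,0,0],[0,0,0],[0,0,0],[0,0,0]], translation=[[-1,-0.7,0],[-1,-0.7,0],[-1,-0.7,0],[-1,-0.7,0],[-1,-0.7,0],[-1,-0.7,0],[-1,-0.7,0],[-1,-0.7,0],[-1,-0.7,0],[-1,-0.7,0]], jaw=[1,1,1,1,1,1,1,1,1,1])

```text
clock: 1.4
position: [0.3398, 0.2978, 0.2311]
ee_rot: [0.286, 0.958, -0.0, -0.0]
ft_force: [-0.5, 0.8, -0.2]
grip_width: 1.0
grasp_force: 0.0
```

```bash
python3 go.py .4872 -.1083 .22 56.6
```

```text
clock 1.4 pos [0.3398 0.2978 0.2311] yaw 56.8 tilt [-0.0004 -0.0002] jaw 1.000 grip 0.0 F [-0.5  0.8 -0.2] q7 0.16
turn 0.04 shift [-13.86 -10.31   0.44]
```

Request:
jog_arm(dr=[[0,0,0],[0,0,0],[0,0,0],[0,0,0],[0,0,0],[0,0,0],[0,0,0],[0,0,0],[0,0,0],[0,0,0]], translation=[[-1,-0.74,0],[-1,-0.74,0],[-1,-0.74,0],[-1,-0.74,0],[-1,-0.74,0],[-1,-0.74,0],[-1,-0.74,0],[-1,-0.74,0],[-1,-0.74,0],[-1,-0.74,0]], jaw=[1,1,1,1,1,1,1,1,1,1])

```text
clock: 2.4
position: [0.4473, 0.0061, 0.2312]
ee_rot: [0.286, 0.958, 0.0, -0.0]
ft_force: [0.1, -0.2, -0.3]
grip_width: 1.0
grasp_force: 0.0
```

Request:
jog_arm(dr=[[0,0,0],[0,0,0],[0,0,0],[0,0,0],[0,0,0],[0,0,0],[0,0,0]], translation=[[-1,-0.74,0],[-1,-0.74,0],[-1,-0.74,0],[-0.86,-0.69,0],[0,0,0.7],[0,0,0.7],[0,0,0]], jaw=[1,1,1,1,1,1,1])

```text
clock: 3.1
position: [0.4867, -0.1063, 0.1942]
ee_rot: [0.286, 0.958, -0.001, -0.002]
ft_force: [-0.1, -0.1, 1.2]
grip_width: 1.0
grasp_force: 0.0
```

```bash
python3 go.py .4872 -.1083 .094 56.6;  python3 - <<'E'
from workcell import optics
import cv2,numpy as np
a=[]
for n,(y,x) in(("scene",(170,270)),("top",(170,230))):
    c=optics.camera(n);a.append(cv2.resize(c["color"][y:y+140,x:x+170,::-1],None,fx=2.3,fy=2.3,interpolation=2))
cv2.imwrite("pics/p1.png",np.hstack(a))
E
```

```text
clock 3.1 pos [ 0.4867 -0.1063  0.1942] yaw 56.7 tilt [-0.004  -0.0002] jaw 1.000 grip 0.0 F [-0.1 -0.1  1.2] q7 1.17
turn 0.04 shift [-0.06 -0.05  4.01]
```

View pics/p1.png

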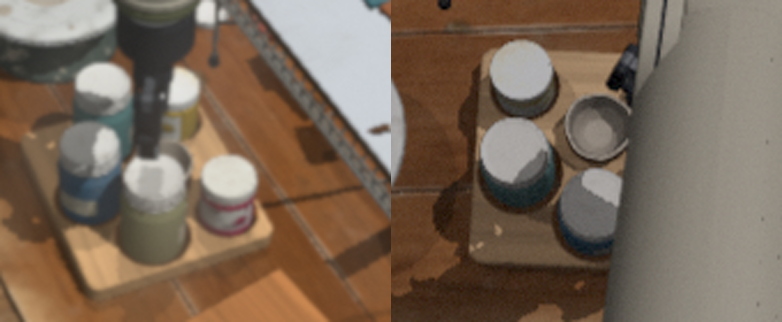

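The open fingers stand above the olive lid, one each side, with the teal and blue jars and the bowl clear. I go down and grip.

Request:
jog_arm(dr=[[0,0,0],[0,0,0],[0,0,0],[0,0,0],[0,0,0],[0,0,0],[0,0,0],[0,0,0],[0,0,0],[0,0,0]], translation=[[-0.06,-0.05,0.8],[0,0,0.8],[0,0,0.8],[0,0,0.8],[0,0,0.8],[0,0,0],[0,0,0],[0,0,0],[0,0,0],[0,0,0]], jaw=[1,1,1,1,1,1,0,0,0,0], squeeze=40)

```text
clock: 4.2
position: [0.4898, -0.1084, 0.098]
ee_rot: [0.286, 0.958, 0.001, 0.001]
ft_force: [-2.1, -0.4, 7.3]
grip_width: 0.754
grasp_force: 44.6
```

Request:
jog_arm(dr=[[0,0,0],[0,0,0],[0,0,0],[0,0,0]], translation=[[0,0,0],[0,0,0],[0,0,0],[0,0,0]], jaw=[0,0,0,0])

```text
clock: 4.6
position: [0.4898, -0.1084, 0.098]
ee_rot: [0.286, 0.958, 0.001, 0.001]
ft_force: [-0.7, 0.8, 7.1]
grip_width: 0.756
grasp_force: 44.6
```

```bash
python3 go.py .5375 -.4065 .17 6.3
```

```text
clock 4.6 pos [ 0.4898 -0.1084  0.098 ] yaw 56.8 tilt [0.0027 0.0004] jaw 0.756 grip 44.6 F [-0.7  0.8  7.1] q7 1.26
turn 12.61 shift [-12.06   0.59  -2.88]
```

Request:
jog_arm(dr=[[0,0,0],[0,0,0],[0,0,0],[0,0,1],[0,0,1],[0,0,1],[0,0,1],[0,0,1],[0,0,1],[0,0,1]], translation=[[0,0,-0.4],[0,0,-0.6],[0,0,-0.7],[0,0,-0.7],[0,0,-0.6],[0,0,0],[0,0,0],[0,0,0],[0,0,0],[0,0,0]], jaw=[0,0,0,0,0,0,0,0,0,0])

```text
clock: 5.6
position: [0.4885, -0.1083, 0.172]
ee_rot: [0.511, 0.86, 0.0, -0.0]
ft_force: [0.0, 0.4, -3.4]
grip_width: 0.755
grasp_force: 45.7
```

Request:
jog_arm(dr=[[0,0,1],[0,0,1],[0,0,1],[0,0,1],[0,0,1],[0,0,0.6],[0,0,0]], translation=[[0,0,0],[0,0,0],[0,0,0],[0,0,0],[0,0,0],[0,0,0],[0,0,0]], jaw=[0,0,0,0,0,0,0])

```text
clock: 6.3
position: [0.4885, -0.1082, 0.1719]
ee_rot: [0.667, 0.745, 0.0, -0.0]
ft_force: [-0.1, -0.2, -3.6]
grip_width: 0.755
grasp_force: 45.7
```

```bash
python3 go.py .5375 -.4065 .17 6.3
```

```text
clock 6.3 pos [ 0.4885 -0.1082  0.1719] yaw 6.3 tilt [0.0003 0.0004] jaw 0.755 grip 45.7 F [-0.1 -0.2 -3.6] q7 0.32
turn 0.0 shift [-12.07   0.64   0.08]
```

Request:
jog_arm(dr=[[0,0,0],[0,0,0],[0,0,0],[0,0,0],[0,0,0],[0,0,0],[0,0,0],[0,0,0],[0,0,0],[0,0,0]], translation=[[-0.4,0,0],[-0.8,0,0],[-1,0,0],[-1,0.1,0],[-1,0.1,0],[-1,0.1,0],[-1,0.1,0],[-1,0.1,0],[-1,0.14,0],[-1,0,0]], jaw=[0,0,0,0,0,0,0,0,0,0])

```text
clock: 7.3
position: [0.5303, -0.3365, 0.1712]
ee_rot: [0.666, 0.746, -0.0, -0.0]
ft_force: [1.4, -0.7, -4.6]
grip_width: 0.752
grasp_force: 45.7
```

Request:
jog_arm(dr=[[0,0,0],[0,0,0],[0,0,0],[0,0,0],[0,0,0],[0,0,0],[0,0,0],[0,0,0],[0,0,0]], translation=[[-1,0,0],[-0.8,0,0],[-0.6,0,0],[-0.4,0,0],[-0.07,0,0.5],[0,0,0.7],[0,0,0.7],[0,0,0.4],[0,0,0]], jaw=[0,0,0,0,0,0,0,0,0])

```text
clock: 8.2
position: [0.5374, -0.4048, 0.1112]
ee_rot: [0.666, 0.746, -0.0, -0.002]
ft_force: [-0.4, 0.6, -2.6]
grip_width: 0.751
grasp_force: 45.7
```

```bash
python3 go.py .5375 -.4065 .106 6.3
```

```text
clock 8.2 pos [ 0.5374 -0.4048  0.1112] yaw 6.4 tilt [-0.0029  0.0023] jaw 0.751 grip 45.7 F [-0.4  0.6 -2.6] q7 1.00
turn 0.03 shift [-0.07 -0.    0.21]
```

Request:
jog_arm(dr=[[0,0,0],[0,0,0],[0,0,0],[0,0,0]], translation=[[0,0,0.1],[0,0,0.1],[0,0,0],[0,0,0]], jaw=[0,0,0,0])

```text
clock: 8.6
position: [0.5381, -0.4065, 0.1092]
ee_rot: [0.667, 0.745, 0.0, 0.0]
ft_force: [-0.4, 0.1, -3.1]
grip_width: 0.754
grasp_force: 45.7
```

Request:
jog_arm(dr=[[0,0,0],[0,0,0],[0,0,0],[0,0,0]], translation=[[0,0,0.06],[0,0,0.06],[0,0,0],[0,0,0]], jaw=[0,0,0,0])

```text
clock: 9.0
position: [0.5381, -0.4067, 0.1062]
ee_rot: [0.667, 0.745, 0.0, 0.0]
ft_force: [-1.0, 0.3, 0.4]
grip_width: 0.755
grasp_force: 46.0
```

Request:
jog_arm(dr=[[0,0,0],[0,0,0],[0,0,0],[0,0,0],[0,0,0.6],[0,0,1],[0,0,0.8],[0,0,0]], translation=[[0,0,0],[0,0,0],[0,0,0],[0,0,-0.3],[0,0,-0.8],[0,0,-1],[0,0,-1],[0,0,-0.7]], jaw=[1,1,1,1,1,1,1,1])

```text
clock: 9.8
position: [0.5382, -0.4068, 0.2032]
ee_rot: [0.728, 0.686, 0.0, 0.001]
ft_force: [-0.5, -0.2, 0.3]
grip_width: 0.999
grasp_force: 0.0
```

```bash
python3 go.py .449 -.029 .088 -3.4
```

```text
clock 9.8 pos [ 0.5382 -0.4068  0.2032] yaw -3.4 tilt [ 0.0015 -0.0011] jaw 0.999 grip 0.0 F [-0.5 -0.2  0.3] q7 0.81
turn 0.01 shift [14.87 -4.46  4.61]
```

Request:
jog_arm(dr=[[0,0,0],[0,0,0],[0,0,0],[0,0,0],[0,0,0],[0,0,0],[0,0,0],[0,0,0],[0,0,0],[0,0,0]], translation=[[1,-0.3,0],[1,-0.3,0],[1,-0.3,0],[1,-0.3,0],[1,-0.3,0],[1,-0.3,0],[1,-0.3,0],[1,-0.3,0],[1,-0.3,0],[1,-0.3,0]], jaw=[1,1,1,1,1,1,1,1,1,1])

```text
clock: 10.8
position: [0.477, -0.1518, 0.2013]
ee_rot: [0.727, 0.687, 0.0, 0.0]
ft_force: [0.8, 0.7, -1.0]
grip_width: 0.998
grasp_force: 0.0
```

Request:
jog_arm(dr=[[0,0,0],[0,0,0],[0,0,0],[0,0,0],[0,0,0],[0,0,0],[0,0,0],[0,0,0]], translation=[[1,-0.3,0],[1,-0.3,0],[1,-0.3,0],[1,-0.3,0],[0.6,-0.2,0],[0.27,-0.06,0.6],[0,0,0.6],[0,0,0]], jaw=[1,1,1,1,1,1,1,1])

```text
clock: 11.6
position: [0.4468, -0.029, 0.1699]
ee_rot: [0.727, 0.687, -0.001, -0.001]
ft_force: [1.1, 0.5, -0.4]
grip_width: 1.002
grasp_force: 0.0
```

```bash
python3 go.py .449 -.029 .088 -3.4
```

```text
clock 11.6 pos [ 0.4468 -0.029   0.1699] yaw -3.3 tilt [-0.0019 -0.0001] jaw 1.002 grip 0.0 F [ 1.1  0.5 -0.4] q7 -0.12
turn 0.04 shift [0.01 0.09 3.28]
```

Request:
jog_arm(dr=[[0,0,0],[0,0,0],[0,0,0],[0,0,0],[0,0,0],[0,0,0],[0,0,0],[0,0,0],[0,0,0],[0,0,0]], translation=[[0,0.05,0.7],[0,0,0.7],[0,0,0.7],[0,0,0.7],[0,0,0.4],[0,0,0],[0,0,0],[0,0,0],[0,0,0],[0,0,0]], jaw=[1,1,1,1,1,1,0,0,0,0])

```text
clock: 12.6
position: [0.4498, -0.029, 0.092]
ee_rot: [0.727, 0.687, 0.001, 0.0]
ft_force: [-1.6, -1.4, 5.0]
grip_width: 0.752
grasp_force: 43.3
```

Request:
jog_arm(dr=[[0,0,0],[0,0,0]], translation=[[0,0,0],[0,0,0]], jaw=[0,0])

```text
clock: 12.8
position: [0.4498, -0.029, 0.0921]
ee_rot: [0.727, 0.687, 0.001, 0.0]
ft_force: [-1.9, -1.0, 6.5]
grip_width: 0.753
grasp_force: 43.3
```

```bash
python3 go.py .529 -.330 .16 6.3
```

```text
clock 12.8 pos [ 0.4498 -0.029   0.0921] yaw -3.3 tilt [0.0018 0.0008] jaw 0.753 grip 43.3 F [-1.9 -1.   6.5] q7 -0.02
turn -2.39 shift [-12.31   1.83  -2.72]
```

Request:
jog_arm(dr=[[0,0,0],[0,0,0],[0,0,0],[0,0,-1],[0,0,-1],[0,0,-0.4],[0,0,0],[0,0,0],[0,0,0],[0,0,0]], translation=[[0,0,-0.4],[0,0,-0.7],[0,0,-0.7],[0,0,-0.7],[0,0,-0.4],[0,0,0],[-0.5,0,0],[-0.9,0.1,0],[-1,0.2,0],[-1,0.2,0]], jaw=[0,0,0,0,0,0,0,0,0,0])

```text
clock: 13.8
position: [0.4705, -0.1128, 0.163]
ee_rot: [0.667, 0.745, -0.0, -0.0]
ft_force: [0.2, 0.1, -4.9]
grip_width: 0.749
grasp_force: 46.9
```

Request:
jog_arm(dr=[[0,0,0],[0,0,0],[0,0,0],[0,0,0],[0,0,0],[0,0,0],[0,0,0],[0,0,0],[0,0,0],[0,0,0]], translation=[[-1,0.2,0],[-1,0.2,0],[-1,0.2,0],[-1,0.2,0],[-1,0.2,0],[-1,0.1,0],[-1,0.1,0],[-1,0.1,0],[-0.6,0,0],[-0.3,0,0]], jaw=[0,0,0,0,0,0,0,0,0,0])

```text
clock: 14.8
position: [0.5269, -0.331, 0.1625]
ee_rot: [0.668, 0.744, -0.001, -0.001]
ft_force: [-0.6, -0.7, -4.0]
grip_width: 0.751
grasp_force: 46.9
```

```bash
python3 go.py .529 -.330 .1001 6.3
```

```text
clock 14.8 pos [ 0.5269 -0.331   0.1625] yaw 6.2 tilt [-0.0018 -0.0003] jaw 0.751 grip 46.9 F [-0.6 -0.7 -4. ] q7 0.89
turn -0.02 shift [0.03 0.09 2.5 ]
```

Request:
jog_arm(dr=[[0,0,0],[0,0,0],[0,0,0],[0,0,0],[0,0,0],[0,0,0],[0,0,0],[0,0,0]], translation=[[0.06,0,0.5],[0,0,0.7],[0,0,0.7],[0,0,0.3],[0,0,0.15],[0,0,0.1],[0,0,0],[0,0,0]], jaw=[0,0,0,0,0,0,0,0])

```text
clock: 15.6
position: [0.5278, -0.3282, 0.1026]
ee_rot: [0.667, 0.745, 0.0, 0.0]
ft_force: [0.1, -0.7, -4.1]
grip_width: 0.751
grasp_force: 46.8
```

Request:
jog_arm(dr=[[0,0,0],[0,0,0],[0,0,0]], translation=[[0,0,0.06],[0,0,0.05],[0,0,0]], jaw=[0,0,0])

```text
clock: 15.9
position: [0.5278, -0.3285, 0.1002]
ee_rot: [0.667, 0.745, 0.0, 0.0]
ft_force: [-2.0, 1.9, 3.8]
grip_width: 0.754
grasp_force: 47.6
```

```bash
python3 go.py .4975 .0434 .20 -64.3
```

```text
clock 15.9 pos [ 0.5278 -0.3285  0.1002] yaw 6.3 tilt [ 0.0011 -0.0002] jaw 0.754 grip 47.6 F [-2.   1.9  3.8] q7 0.93
turn 17.66 shift [  5.36 -13.93  -3.99]
```

Request:
jog_arm(dr=[[0,0,0],[0,0,0],[0,0,0],[0,0,0],[0,0,1],[0,0,1],[0,0,1],[0,0,1],[0,0,1],[0,0,1]], translation=[[0,0,0],[0,0,0],[0,0,0],[0,0,-0.4],[0,0,-1],[0,0,-1],[0,0,-1],[0,0,-0.7],[0,0,0],[0,0,0]], jaw=[1,1,1,1,1,1,1,1,1,1])

```text
clock: 16.9
position: [0.5279, -0.3284, 0.2033]
ee_rot: [0.808, 0.589, 0.001, 0.001]
ft_force: [-0.6, 1.2, -0.7]
grip_width: 0.997
grasp_force: 0.0
```

Request:
jog_arm(dr=[[0,0,1],[0,0,1],[0,0,1],[0,0,1],[0,0,1],[0,0,1],[0,0,1],[0,0,1],[0,0,1],[0,0,1]], translation=[[0,0,0],[0,0,0],[0,0,0],[0,0,0],[0,0,0],[0,0,0],[0,0,0],[0,0,0],[0,0,0],[0,0,0]], jaw=[1,1,1,1,1,1,1,1,1,1])

```text
clock: 17.9
position: [0.5277, -0.3282, 0.2025]
ee_rot: [0.961, 0.277, 0.0, 0.0]
ft_force: [0.6, 0.1, 0.7]
grip_width: 1.002
grasp_force: 0.0
```

Request:
jog_arm(dr=[[0,0,1],[0,0,0.7],[0,0,0],[0,0,0],[0,0,0],[0,0,0],[0,0,0],[0,0,0],[0,0,0],[0,0,0]], translation=[[0,0,0],[0,0,0],[0.4,-1,0],[0.4,-1,0],[0.4,-1,0],[0.4,-1,0],[0.4,-1,0],[0.4,-1,0],[0.4,-1,0],[0.4,-1,0]], jaw=[1,1,1,1,1,1,1,1,1,1])

```text
clock: 18.9
position: [0.5134, -0.1122, 0.2023]
ee_rot: [0.975, 0.221, 0.0, -0.0]
ft_force: [-0.4, 0.3, -0.0]
grip_width: 1.0
grasp_force: 0.0
```

```bash
python3 go.py .4975 .0434 .092 -64.3
```

```text
clock 18.9 pos [ 0.5134 -0.1122  0.2023] yaw -64.5 tilt [0.0005 0.0006] jaw 1.000 grip 0.0 F [-0.4  0.3 -0. ] q7 -0.71
turn -0.04 shift [ 2.13 -5.89  4.41]
```

Request:
jog_arm(dr=[[0,0,0],[0,0,0],[0,0,0],[0,0,0],[0,0,0],[0,0,0],[0,0,0],[0,0,0]], translation=[[0.4,-1,0],[0.4,-1,0],[0.4,-1,0],[0.4,-1,0],[0.3,-1,0],[0.1,-0.6,0.6],[0,0,0.6],[0,0,0]], jaw=[1,1,1,1,1,1,1,1])

```text
clock: 19.7
position: [0.4973, 0.035, 0.171]
ee_rot: [0.975, 0.222, -0.001, -0.0]
ft_force: [0.2, -1.3, 0.8]
grip_width: 1.001
grasp_force: 0.0
```

```bash
python3 go.py .4975 .0434 .092 -64.3
```

```text
clock 19.7 pos [0.4973 0.035  0.171 ] yaw -64.4 tilt [-0.0018 -0.0002] jaw 1.001 grip 0.0 F [ 0.2 -1.3  0.8] q7 -1.07
turn -0.02 shift [ 0.15 -0.3   3.16]
```

Request:
jog_arm(dr=[[0,0,0],[0,0,0],[0,0,0]], translation=[[0.13,-0.3,0],[0,0,0],[0,0,0]], jaw=[1,1,1])

```text
clock: 20.0
position: [0.4983, 0.0429, 0.1725]
ee_rot: [0.975, 0.221, 0.0, -0.0]
ft_force: [0.6, 0.4, 0.4]
grip_width: 1.002
grasp_force: 0.0
```

Request:
jog_arm(dr=[[0,0,0],[0,0,0],[0,0,0],[0,0,0],[0,0,0],[0,0,0],[0,0,0],[0,0,0],[0,0,0],[0,0,0]], translation=[[0,0,0.7],[0,0,0.7],[0,0,0.7],[0,0,0.7],[0,0,0.25],[0,0,0],[0,0,0],[0,0,0],[0,0,0],[0,0,0]], jaw=[1,1,1,1,1,1,0,0,0,0])

```text
clock: 21.0
position: [0.4985, 0.0431, 0.0967]
ee_rot: [0.975, 0.221, 0.001, -0.0]
ft_force: [-1.1, 0.7, 5.5]
grip_width: 0.731
grasp_force: 42.7
```

Request:
jog_arm(dr=[[0,0,0],[0,0,0]], translation=[[0,0,0],[0,0,0]], jaw=[0,0])

```text
clock: 21.2
position: [0.4985, 0.0431, 0.0967]
ee_rot: [0.975, 0.221, 0.001, -0.0]
ft_force: [-1.8, -0.9, 6.2]
grip_width: 0.734
grasp_force: 42.7
```

```bash
python3 go.py .519 -.251 .20 6.3
```

```text
clock 21.2 pos [0.4985 0.0431 0.0967] yaw -64.4 tilt [0.0013 0.001 ] jaw 0.734 grip 42.7 F [-1.8 -0.9  6.2] q7 -0.97
turn -17.68 shift [-11.78  -0.48  -4.13]
```

Request:
jog_arm(dr=[[0,0,0],[0,0,0],[0,0,-1],[0,0,-1],[0,0,-1],[0,0,-1],[0,0,-1],[0,0,-1],[0,0,-1],[0,0,-1]], translation=[[0,0,-0.4],[0,0,-0.7],[0,0,-0.8],[0,0,-0.8],[0,0,-0.7],[0,0,-0.4],[0,0,0],[0,0,0],[0,0,0],[0,0,0]], jaw=[0,0,0,0,0,0,0,0,0,0])

```text
clock: 22.2
position: [0.4976, 0.0426, 0.191]
ee_rot: [0.876, 0.482, 0.0, -0.0]
ft_force: [-0.4, 0.1, -5.6]
grip_width: 0.731
grasp_force: 46.5
```

Request:
jog_arm(dr=[[0,0,-1],[0,0,-1],[0,0,-1],[0,0,-1],[0,0,-1],[0,0,-1],[0,0,-1],[0,0,-1],[0,0,-1],[0,0,-0.7]], translation=[[0,0,0],[0,0,0],[0,0,0],[0,0,0],[0,0,0],[0,0,0],[0,0,0],[0,0,0],[0,0,0],[0,0,0]], jaw=[0,0,0,0,0,0,0,0,0,0])

```text
clock: 23.2
position: [0.4976, 0.0425, 0.191]
ee_rot: [0.666, 0.746, 0.0, -0.0]
ft_force: [-0.0, 0.5, -5.4]
grip_width: 0.729
grasp_force: 46.5
```

Request:
jog_arm(dr=[[0,0,0],[0,0,0],[0,0,0],[0,0,0],[0,0,0],[0,0,0],[0,0,0],[0,0,0],[0,0,0],[0,0,0]], translation=[[-0.4,0,0],[-0.8,0,0],[-1,0,0],[-1,0,0],[-1,0,0],[-1,0,0],[-1,-0.1,0],[-1,-0.1,0],[-1,-0.1,0],[-1,-0.1,0]], jaw=[0,0,0,0,0,0,0,0,0,0])

```text
clock: 24.2
position: [0.5129, -0.1886, 0.191]
ee_rot: [0.668, 0.744, -0.0, 0.0]
ft_force: [-0.2, 0.1, -5.6]
grip_width: 0.731
grasp_force: 46.5
```

Request:
jog_arm(dr=[[0,0,0],[0,0,0],[0,0,0],[0,0,0],[0,0,0],[0,0,0]], translation=[[-1,-0.1,0],[-0.8,0,0],[-0.5,0,0],[-0.2,0,0],[0,0,0],[0,0,0]], jaw=[0,0,0,0,0,0])

```text
clock: 24.8
position: [0.5178, -0.2486, 0.1906]
ee_rot: [0.667, 0.745, 0.0, -0.0]
ft_force: [0.1, 0.8, -5.9]
grip_width: 0.728
grasp_force: 46.5
```

```bash
python3 go.py .519 -.251 .1047 6.3
```

```text
clock 24.8 pos [ 0.5178 -0.2486  0.1906] yaw 6.4 tilt [-0.0001  0.0004] jaw 0.728 grip 46.5 F [ 0.1  0.8 -5.9] q7 0.79
turn 0.01 shift [-0.1   0.04  3.44]
```

Request:
jog_arm(dr=[[0,0,0],[0,0,0],[0,0,0],[0,0,0],[0,0,0],[0,0,0],[0,0,0],[0,0,0]], translation=[[-0.04,0.04,0.5],[0,0,0.8],[0,0,0.8],[0,0,0.7],[0,0,0.4],[0,0,0.14],[0,0,0],[0,0,0]], jaw=[0,0,0,0,0,0,0,0])

```text
clock: 25.6
position: [0.5193, -0.2502, 0.1077]
ee_rot: [0.667, 0.745, 0.0, 0.0]
ft_force: [-0.2, 0.1, -5.0]
grip_width: 0.728
grasp_force: 46.5
```

Request:
jog_arm(dr=[[0,0,0],[0,0,0],[0,0,0]], translation=[[0,0,0.05],[0,0,0.05],[0,0,0]], jaw=[0,0,0])

```text
clock: 25.9
position: [0.5192, -0.2502, 0.1048]
ee_rot: [0.667, 0.745, 0.0, 0.0]
ft_force: [-0.5, 0.1, -2.9]
grip_width: 0.735
grasp_force: 46.8
```

Request:
jog_arm(dr=[[0,0,0],[0,0,0],[0,0,0],[0,0,0],[0,0,1],[0,0,1],[0,0,0.4],[0,0,0],[0,0,0],[0,0,0]], translation=[[0,0,0],[0,0,0],[0,0,0],[0,0,-0.4],[0,0,-1],[0,0,-1],[0,0,-1],[0,0,-1],[1,-0.2,0],[1,-0.2,0]], jaw=[1,1,1,1,1,1,1,1,1,1])

```text
clock: 26.9
position: [0.5118, -0.2002, 0.216]
ee_rot: [0.728, 0.686, 0.0, 0.001]
ft_force: [0.1, -0.2, 0.2]
grip_width: 0.993
grasp_force: 0.0
```

Request:
jog_arm(dr=[[0,0,0],[0,0,0],[0,0,0],[0,0,0],[0,0,0],[0,0,0],[0,0,0],[0,0,0],[0,0,0],[0,0,0]], translation=[[1,-0.2,0],[1,-0.2,0],[1,-0.2,0],[1,-0.2,0],[1,-0.2,0],[1,-0.2,0],[1,-0.2,0],[1,-0.2,0],[1,-0.2,0],[1,-0.2,0]], jaw=[1,1,1,1,1,1,1,1,1,1])

```text
clock: 27.9
position: [0.4759, 0.0535, 0.2152]
ee_rot: [0.727, 0.687, 0.001, -0.0]
ft_force: [0.3, 0.0, -0.4]
grip_width: 0.998
grasp_force: 0.0
```

Request:
jog_arm(dr=[[0,0,0],[0,0,0],[0,0,0],[0,0,0],[0,0,0]], translation=[[1,-0.2,0],[1,-0.2,0],[1,0,0],[1,0,0],[0,0,0]], jaw=[1,1,1,1,1])

```text
clock: 28.4
position: [0.4715, 0.1564, 0.215]
ee_rot: [0.725, 0.688, 0.0, 0.0]
ft_force: [-0.1, 0.5, 0.2]
grip_width: 1.001
grasp_force: 0.0
```

```bash
python3 go.py .5353 -.0353 .22 -3.4;  python3 - <<'E'
from workcell import optics
import cv2,numpy as np
a=[]
for n,(y,x) in(("scene",(210,280)),("top",(170,255))):
    c=optics.camera(n);np.savez(n+"1.npz",**c);y1,x1=y+180,x+180
    a.append(cv2.resize(c["color"][y:y+180,x:x+180,::-1] if n=="scene" else c["color"][y:y+130,x:x+260,::-1],None,fx=2 if n=="scene" else 1.6,fy=2 if n=="scene" else 1.6,interpolation=2))
h=max(i.shape[0] for i in a)
a=[cv2.copyMakeBorder(i,0,h-i.shape[0],0,0,0) for i in a]
cv2.imwrite("pics/p2.png",np.hstack(a))
E
```

```text
clock 28.4 pos [0.4715 0.1564 0.215 ] yaw -3.0 tilt [ 0.0007 -0.    ] jaw 1.001 grip 0.0 F [-0.1  0.5  0.2] q7 -0.41
turn 0.1 shift [-7.5  3.  -0.2]
```

View pics/p2.png

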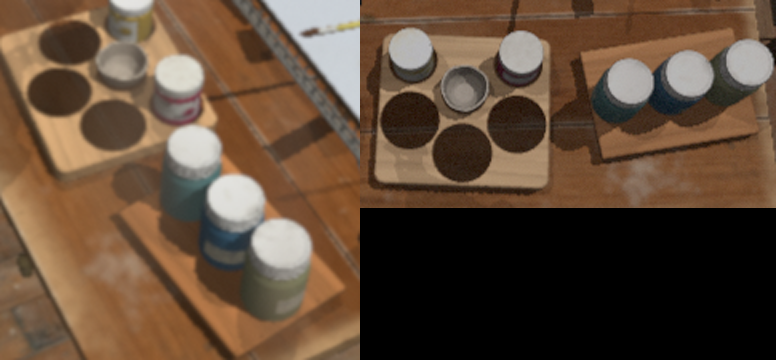

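Picture: the jars stand upright in a row on the board, teal, blue, olive from the left. The three wells are empty and the bowl is clear, with its rim at top (320.7,225.3) and scene (340,239.6). Next I triangulate the bowl and check the wells.

```bash
python3 - <<'E'
from h import *
np.set_printoptions(precision=4,suppress=True)
T=dict(np.load("top1.npz"));S=dict(np.load("scene1.npz"))
print("bowl",tri(T,(320.6,225.3),S,(340.2,239.6)),plane(T,(320.6,225.3),.052),plane(S,(340.2,239.6),.052))
for n,c,r in(("top",T,(220,286,264,375)),("scene",S,(215,290,280,355))):
    h=cv2.cvtColor(c["color"],cv2.COLOR_RGB2HSV);m=(h[...,2]<85).astype(np.uint8)
    k=np.zeros_like(m);k[r[0]:r[1],r[2]:r[3]]=1
    for q in cv2.findContours(m*k,0,1)[0]:
        if cv2.contourArea(q)>250:
            e=cv2.fitEllipse(cv2.convexHull(q));print(n,np.round(e[0],1),np.round(e[1],1),plane(c,e[0],.026))
# lids on board
for n,c,r in(("top",T,(195,240,385,500)),):
    h=cv2.cvtColor(c["color"],cv2.COLOR_RGB2HSV);m=((h[...,1]<45)&(h[...,2]>135)).astype(np.uint8)
    k=np.zeros_like(m);k[r[0]:r[1],r[2]:r[3]]=1
    N,_,st,ce=cv2.connectedComponentsWithStats(m*k)
    for i in range(1,N):
        if st[i,4]>200:print(n,st[i],plane(c,st[i,:2]+(st[i,2:4]-1)/2,.132))
E
```

```text
bowl (array([ 0.5348, -0.036 ,  0.057 ]), np.float64(0.0030698950374402818)) [ 0.5345 -0.0358  0.052 ] [ 0.5385 -0.0322  0.052 ]
top [318.4 265.1] [35.9 36.4] [ 0.449  -0.0279  0.026 ]
top [352.6 247.3] [35.  36.2] [ 0.4871 -0.107   0.026 ]
top [286.  244.8] [35.1 36.7] [0.4982 0.0441 0.026 ]
scene [335.4 271.8] [21.9 29. ] [ 0.4893 -0.1036  0.026 ]
scene [309.2 255.7] [22.4 29.8] [ 0.4519 -0.0262  0.026 ]
scene [314.8 231.3] [20.2 29.3] [0.5016 0.0445 0.026 ]
top [484 195  16  28 369] [ 0.538  -0.3924  0.132 ]
top [446 201  30  29 656] [ 0.5262 -0.3262  0.132 ]
top [410 207  28  28 633] [ 0.517  -0.2483  0.132 ]
```

Request:
jog_arm(dr=[[0,0,0.1],[0,0,0],[0,0,0],[0,0,0],[0,0,0],[0,0,0],[0,0,0],[0,0,0],[0,0,0],[0,0,0]], translation=[[-1,0.4,0],[-1,0.4,0],[-1,0.4,0],[-1,0.4,0],[-1,0.4,0],[-1,0.4,0],[-0.8,0.3,0],[-0.5,0.2,0],[-0.2,0.1,0],[0,0,0]], jaw=[1,1,1,1,1,1,1,1,1,1])

```text
clock: 29.5
position: [0.5346, -0.04, 0.2149]
ee_rot: [0.73, 0.683, 0.0, 0.0]
ft_force: [-0.1, 1.1, -0.7]
grip_width: 1.0
grasp_force: 0.0
```

```bash
python3 go.py .536 -.036 .024 -3.4
```

```text
clock 29.5 pos [ 0.5346 -0.04    0.2149] yaw -3.8 tilt [0.0003 0.    ] jaw 1.000 grip 0.0 F [-0.1  1.1 -0.7] q7 0.15
turn -0.1 shift [0.16 0.04 7.63]
```

Request:
jog_arm(dr=[[0,0,0],[0,0,0],[0,0,0],[0,0,0],[0,0,0],[0,0,0],[0,0,0],[0,0,0],[0,0,0],[0,0,0]], translation=[[0.16,0.05,0.5],[0,0,1],[0,0,1],[0,0,1],[0,0,0.8],[0,0,0.7],[0,0,0.7],[0,0,0.5],[0,0,0],[0,0,0]], jaw=[1,1,1,1,1,1,1,1,1,1])

```text
clock: 30.5
position: [0.5363, -0.0344, 0.0597]
ee_rot: [0.729, 0.684, -0.0, -0.0]
ft_force: [-0.6, 0.4, 0.2]
grip_width: 0.998
grasp_force: 0.0
```

Request:
jog_arm(dr=[[0,0,0],[0,0,0],[0,0,0],[0,0,0],[0,0,0]], translation=[[0,0,0.5],[0,0,0.4],[0,0,0.3],[0,0,0.2],[0,0,0]], jaw=[1,1,1,1,1])

```text
clock: 31.0
position: [0.5358, -0.0348, 0.0238]
ee_rot: [0.729, 0.684, -0.0, -0.0]
ft_force: [0.5, -0.5, -0.0]
grip_width: 1.002
grasp_force: 0.0
```

```bash
python3 go.py .536 -.036 .024 -3.4
```

```text
clock 31.0 pos [ 0.5358 -0.0348  0.0238] yaw -3.7 tilt [-0.0011 -0.0003] jaw 1.002 grip 0.0 F [ 0.5 -0.5 -0. ] q7 0.34
turn -0.06 shift [-0.05  0.01 -0.01]
```

Request:
jog_arm(dr=[[0,0,0],[0,0,0],[0,0,0],[0,0,0],[0,0,0],[0,0,0]], translation=[[0,0,0],[0,0,0],[0,0,0],[0,0,0],[0,0,0],[0,0,0]], jaw=[0.7,0.5,0.3,0.3,0.3,0.3], squeeze=22)

```text
clock: 31.6
position: [0.5367, -0.0348, 0.0253]
ee_rot: [0.729, 0.684, 0.0, 0.0]
ft_force: [-1.8, -0.4, 5.5]
grip_width: 0.761
grasp_force: 23.2
```

Request:
jog_arm(dr=[[0,0,0],[0,0,0],[0,0,0],[0,0,0]], translation=[[0,0,-0.2],[0,0,-0.4],[0,0,-0.4],[0,0,0]], jaw=[0.3,0.3,0.3,0.3])

```text
clock: 32.0
position: [0.5373, -0.0347, 0.0512]
ee_rot: [0.729, 0.684, 0.001, 0.001]
ft_force: [0.9, -0.5, -1.3]
grip_width: 0.762
grasp_force: 24.6
```

```bash
python3 go.py .5285 .2527 .19 -3.4;  python3 - <<'E'
from workcell import optics
import cv2,numpy as np
a=[]
for n,(y,x) in(("scene",(170,270)),("top",(170,230))):
    c=optics.camera(n);a.append(cv2.resize(c["color"][y:y+140,x:x+170,::-1],None,fx=2.3,fy=2.3,interpolation=2))
cv2.imwrite("pics/p3.png",np.hstack(a))
E
```

```text
clock 32.0 pos [ 0.5373 -0.0347  0.0512] yaw -3.6 tilt [0.0025 0.0006] jaw 0.762 grip 24.6 F [ 0.9 -0.5 -1.3] q7 0.31
turn -0.06 shift [11.45 -1.03 -5.55]
```

View pics/p3.png

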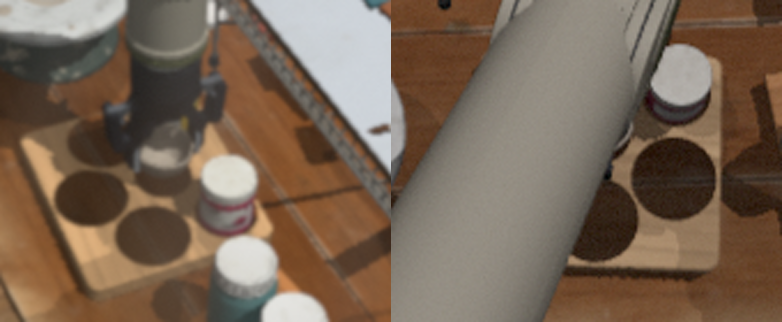

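The bowl hangs level between the fingers. I raise it and carry it to the wheel.

Request:
jog_arm(dr=[[0,0,0],[0,0,0],[0,0,0],[0,0,0],[0,0,0],[0,0,0],[0,0,0],[0,0,0],[0,0,0],[0,0,0]], translation=[[0,0,-0.6],[0,0,-0.8],[0,0,-0.8],[0,0,-0.8],[0,0,-0.8],[0,0,-0.8],[0,0,-0.5],[0.3,0,-0.3],[0.6,-0.1,0],[0.8,-0.1,0]], jaw=[0.3,0.3,0.3,0.3,0.3,0.3,0.3,0.3,0.3,0.3])

```text
clock: 33.1
position: [0.5337, 0.0083, 0.1846]
ee_rot: [0.73, 0.684, -0.0, -0.0]
ft_force: [0.3, 0.5, -0.9]
grip_width: 0.759
grasp_force: 24.9
```

Request:
jog_arm(dr=[[0,0,0],[0,0,0],[0,0,0],[0,0,0],[0,0,0],[0,0,0],[0,0,0],[0,0,0],[0,0,0],[0,0,0]], translation=[[0.8,-0.1,0],[1,-0.1,0],[1,-0.1,0],[1,-0.1,0],[1,-0.1,0],[1,-0.1,0],[1,-0.1,0],[1,-0.1,0],[0.8,-0.1,0],[0.6,0,0]], jaw=[0.3,0.3,0.3,0.3,0.3,0.3,0.3,0.3,0.3,0.3])

```text
clock: 34.1
position: [0.5255, 0.2409, 0.1842]
ee_rot: [0.729, 0.685, -0.0, -0.0]
ft_force: [0.6, 0.1, -1.5]
grip_width: 0.76
grasp_force: 24.9
```

Request:
jog_arm(dr=[[0,0,0],[0,0,0],[0,0,0],[0,0,0]], translation=[[0.4,0,0],[0.2,0,0],[0,0,0],[0,0,0]], jaw=[0.3,0.3,0.3,0.3])

```text
clock: 34.5
position: [0.5274, 0.2528, 0.1846]
ee_rot: [0.73, 0.684, -0.0, 0.0]
ft_force: [-0.8, -0.4, -0.1]
grip_width: 0.764
grasp_force: 24.9
```

```bash
python3 go.py .5285 .2527 .107 -3.4
```

```text
clock 34.5 pos [0.5274 0.2528 0.1846] yaw -3.7 tilt [ 0.0001 -0.0002] jaw 0.764 grip 24.9 F [-0.8 -0.4 -0.1] q7 -0.29
turn -0.08 shift [-0.    0.04  3.11]
```

Request:
jog_arm(dr=[[0,0,0],[0,0,0],[0,0,0],[0,0,0],[0,0,0],[0,0,0],[0,0,0],[0,0,0]], translation=[[0,0.04,0.5],[0,0,0.7],[0,0,0.7],[0,0,0.5],[0,0,0.3],[0,0,0.15],[0,0,0],[0,0,0]], jaw=[0.3,0.3,0.3,0.3,0.3,0.3,0.3,0.3])

```text
clock: 35.3
position: [0.5285, 0.254, 0.1138]
ee_rot: [0.729, 0.684, 0.0, 0.0]
ft_force: [-0.1, 1.2, -0.9]
grip_width: 0.764
grasp_force: 24.9
```

Request:
jog_arm(dr=[[0,0,0],[0,0,0],[0,0,0],[0,0,0]], translation=[[0,0,0.07],[0,0,0.07],[0,0,0],[0,0,0]], jaw=[0.3,0.3,0.3,0.3])

```text
clock: 35.7
position: [0.5281, 0.2539, 0.1099]
ee_rot: [0.729, 0.684, 0.0, -0.0]
ft_force: [-0.1, -0.2, -0.6]
grip_width: 0.763
grasp_force: 24.9
```

Request:
jog_arm(dr=[[0,0,0],[0,0,0],[0,0,0]], translation=[[0,0,0.05],[0,0,0.04],[0,0,0]], jaw=[0.3,0.3,0.3])

```text
clock: 36.0
position: [0.5281, 0.254, 0.1077]
ee_rot: [0.729, 0.684, 0.0, -0.0]
ft_force: [-0.4, 0.7, 0.4]
grip_width: 0.765
grasp_force: 24.9
```

```bash
python3 go.py .5285 .2527 .107 -3.4;  python3 - <<'E'
from workcell import optics
import cv2,numpy as np
c=optics.camera("scene");cv2.imwrite("pics/p4.png",cv2.resize(c["color"][90:215,230:360,::-1],None,fx=4,fy=4,interpolation=2))
E
```

```text
clock 36.0 pos [0.5281 0.254  0.1077] yaw -3.6 tilt [-0.      0.0003] jaw 0.765 grip 24.9 F [-0.4  0.7  0.4] q7 -0.24
turn -0.06 shift [-0.05  0.02  0.03]
```

View pics/p4.png

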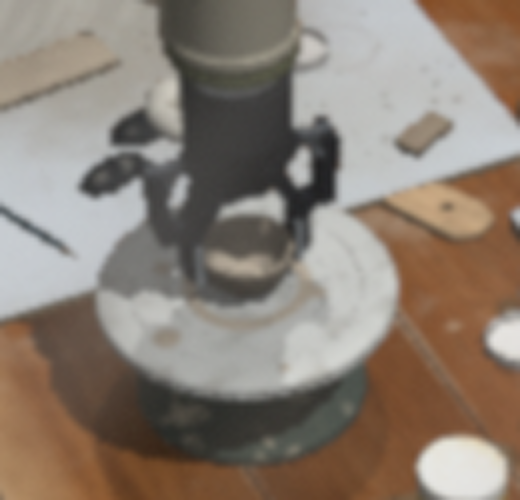

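The bowl sits inside the brown ring of the wheel head, at about contact height. I lower it the last millimetre, let go and rise.

Request:
jog_arm(dr=[[0,0,0],[0,0,0],[0,0,0],[0,0,0],[0,0,0],[0,0,0],[0,0,0]], translation=[[0,0,0.03],[0,0,0],[0,0,0],[0,0,0],[0,0,0],[0,0,0],[0,0,0]], jaw=[0.3,0.3,0.8,0.9,1,1,1])

```text
clock: 36.75
position: [0.5281, 0.2539, 0.1067]
ee_rot: [0.729, 0.684, -0.0, 0.0]
ft_force: [0.2, 0.1, -0.1]
grip_width: 1.001
grasp_force: 0.0
```

Request:
jog_arm(dr=[[0,0,0],[0,0,0],[0,0,0],[0,0,0],[0,0,0],[0,0,0],[0,0,0],[0,0,0],[0,0,0],[0,0,0]], translation=[[0,0,-0.3],[0,0,-0.8],[0,0,-1],[0,0,-1],[0,0,-1],[-0.6,0,0],[-1,0,0],[-1,0,0],[-1,0,0],[-1,0,0]], jaw=[1,1,1,1,1,1,1,1,1,1], squeeze=40)

```text
clock: 37.75
position: [0.5204, 0.1368, 0.2091]
ee_rot: [0.73, 0.684, -0.0, -0.0]
ft_force: [-0.2, -0.3, -1.3]
grip_width: 1.0
grasp_force: 0.0
```

Request:
jog_arm(dr=[[0,0,0],[0,0,0],[0,0,0],[0,0,0]], translation=[[-1,0,0],[-1,0,0],[-1,0,0],[-1,0,0]], jaw=[1,1,1,1])

```text
clock: 38.15
position: [0.514, 0.0372, 0.2092]
ee_rot: [0.729, 0.684, 0.0, -0.0]
ft_force: [-0.1, -1.3, 0.8]
grip_width: 0.998
grasp_force: 0.0
```

```bash
python3 go.py .5192 -.2502 .20 6.3;  python3 - <<'E'
from workcell import optics
from h import *
a=[]
for n,(y,x) in(("scene",(115,240)),("top",(175,130))):
    c=optics.camera(n);np.savez(n+"2.npz",**c);a.append(cv2.resize(c["color"][y:y+105,x:x+115,::-1],None,fx=3.4,fy=3.4,interpolation=2))
cv2.imwrite("pics/p5.png",np.hstack(a))
E
```

```text
clock 38.1 pos [0.514  0.0372 0.2092] yaw -3.7 tilt [-0.0001  0.0006] jaw 0.998 grip 0.0 F [-0.1 -1.3  0.8] q7 -0.05
turn -2.49 shift [-11.45  -1.06   0.37]
```

View pics/p5.png

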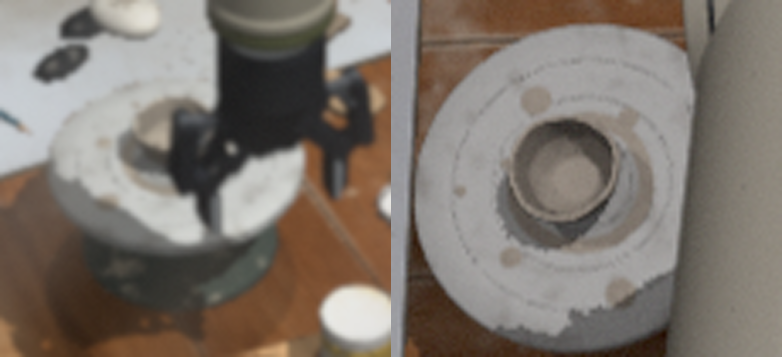

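```bash
python3 - <<'E'
from h import *
T=dict(np.load("top2.npz"));T0=dict(np.load("top0.npz"));S0=dict(np.load("scene0.npz"))
np.set_printoptions(precision=4,suppress=True)
print("bowl rim",plane(T,(180.0,224.9),.134))
# ring: brown pixels inside the head, both before images
for n,c,r,z in(("top",T0,(200,260,155,220),.098),("scene",S0,(140,182,268,316),.098)):
    h=cv2.cvtColor(c["color"],cv2.COLOR_RGB2HSV).astype(int)
    sub=h[r[0]:r[1],r[2]:r[3]];m=((sub[...,1]>38)).astype(np.uint8)
    N,l,st,ce=cv2.connectedComponentsWithStats(m);i=1+st[1:,4].argmax()
    q=np.argwhere(l==i)[:,::-1].astype(np.float32)+(r[2],r[0]);e=cv2.fitEllipse(cv2.convexHull(q.astype(np.int32)))
    print(n,st[i],e,plane(c,e[0],z))
E
```

```text
bowl rim [0.5244 0.2546 0.134 ]Traceback (most recent call last):
  File "<stdin>", line 10, in <module>
cv2.error: OpenCV(4.12.0) /io/opencv/modules/imgproc/src/shapedescr.cpp:361: error: (-201:Incorrect size of input array) There should be at least 5 points to fit the ellipse in function 'fitEllipseNoDirect'
```

Request:
jog_arm(dr=[[0,0,-1],[0,0,-1],[0,0,-0.5],[0,0,0],[0,0,0],[0,0,0],[0,0,0],[0,0,0],[0,0,0],[0,0,0]], translation=[[0,0,0],[0,0,0],[0,0,0],[-1,-0.1,0],[-1,-0.1,0],[-1,-0.1,0],[-1,-0.1,0],[-1,-0.1,0],[-1,-0.1,0],[-1,-0.1,0]], jaw=[1,1,1,1,1,1,1,1,1,1])

```text
clock: 39.25
position: [0.5162, -0.1376, 0.2092]
ee_rot: [0.667, 0.745, 0.0, -0.0]
ft_force: [-0.0, -0.1, -0.3]
grip_width: 1.002
grasp_force: 0.0
```

Request:
jog_arm(dr=[[0,0,0],[0,0,0],[0,0,0],[0,0,0],[0,0,0],[0,0,0],[0,0,0]], translation=[[-1,-0.1,0],[-1,-0.1,0],[-0.8,0,0],[-0.4,0,0],[-0.1,0,0],[0,0,0],[0,0,0]], jaw=[1,1,1,1,1,1,1])

```text
clock: 39.95
position: [0.5207, -0.2183, 0.2092]
ee_rot: [0.666, 0.746, 0.0, -0.0]
ft_force: [-0.4, -1.2, 0.4]
grip_width: 0.998
grasp_force: 0.0
```

```bash
python3 go.py .5192 -.2502 .1 6.3
```

```text
clock 40.0 pos [ 0.5207 -0.2183  0.2092] yaw 6.4 tilt [-0.0001  0.0005] jaw 0.998 grip 0.0 F [-0.4 -1.2  0.4] q7 0.72
turn 0.03 shift [-1.26 -0.2   4.37]
```

Request:
jog_arm(dr=[[0,0,0],[0,0,0],[0,0,0],[0,0,0],[0,0,0],[0,0,0],[0,0,0],[0,0,0],[0,0,0],[0,0,0]], translation=[[-0.8,-0.1,0],[-0.46,-0.1,0.2],[0,0,0.8],[0,0,0.8],[0,0,0.8],[0,0,0.8],[0,0,0.6],[0,0,0.35],[0,0,0],[0,0,0]], jaw=[1,1,1,1,1,1,1,1,1,1])

```text
clock: 40.95
position: [0.5194, -0.251, 0.1011]
ee_rot: [0.667, 0.745, 0.0, 0.0]
ft_force: [0.0, -0.2, -0.2]
grip_width: 1.0
grasp_force: 0.0
```

Request:
jog_arm(dr=[[0,0,0],[0,0,0],[0,0,0],[0,0,0],[0,0,0],[0,0,0]], translation=[[0,0,0],[0,0,0],[0,0,0],[0,0,0],[0,0,0],[0,0,0]], jaw=[0,0,0,0,0,0])

```text
clock: 41.55
position: [0.5194, -0.2512, 0.1015]
ee_rot: [0.667, 0.745, 0.0, 0.0]
ft_force: [-1.3, 1.7, 5.1]
grip_width: 0.735
grasp_force: 43.0
```

```bash
python3 go.py .4985 .043 .195 -64.3
```

```text
clock 41.5 pos [ 0.5194 -0.2512  0.1015] yaw 6.4 tilt [0.0011 0.    ] jaw 0.735 grip 43.0 F [-1.3  1.7  5.1] q7 0.87
turn 17.66 shift [  4.35 -10.97  -3.74]
```

Request:
jog_arm(dr=[[0,0,0],[0,0,0],[0,0,0],[0,0,0],[0,0,1],[0,0,1],[0,0,1],[0,0,1],[0,0,1],[0,0,1]], translation=[[0,0,-0.4],[0,0,-0.8],[0,0,-0.9],[0,0,-0.9],[0,0,-0.5],[0,0,-0.4],[0,0,0],[0,0,0],[0,0,0],[0,0,0]], jaw=[0,0,0,0,0,0,0,0,0,0])

```text
clock: 42.55
position: [0.5188, -0.2507, 0.1983]
ee_rot: [0.808, 0.589, 0.0, -0.0]
ft_force: [0.1, -0.5, -5.4]
grip_width: 0.733
grasp_force: 46.1
```

Request:
jog_arm(dr=[[0,0,1],[0,0,1],[0,0,1],[0,0,1],[0,0,1],[0,0,1],[0,0,1],[0,0,1],[0,0,1],[0,0,1]], translation=[[0,0,0],[0,0,0],[0,0,0],[0,0,0],[0,0,0],[0,0,0],[0,0,0],[0,0,0],[0,0,0],[0,0,0]], jaw=[0,0,0,0,0,0,0,0,0,0])

```text
clock: 43.55
position: [0.5189, -0.2507, 0.1983]
ee_rot: [0.961, 0.277, -0.0, -0.0]
ft_force: [-0.9, -0.1, -4.4]
grip_width: 0.735
grasp_force: 46.1
```

Request:
jog_arm(dr=[[0,0,1],[0,0,0.7],[0,0,0],[0,0,0],[0,0,0],[0,0,0],[0,0,0],[0,0,0],[0,0,0],[0,0,0]], translation=[[0,0,0],[0,0,0],[0.2,-0.4,0],[0.3,-0.8,0],[0.4,-1,0],[0.4,-1,0],[0.4,-1,0],[0.4,-1,0],[0.4,-1,0],[0.4,-1,0]], jaw=[0,0,0,0,0,0,0,0,0,0])

```text
clock: 44.55
position: [0.5063, -0.0563, 0.1982]
ee_rot: [0.975, 0.221, -0.0, -0.001]
ft_force: [0.8, 0.1, -5.0]
grip_width: 0.734
grasp_force: 46.2
```

Request:
jog_arm(dr=[[0,0,0],[0,0,0],[0,0,0],[0,0,0],[0,0,0],[0,0,0],[0,0,0]], translation=[[0.4,-1,0],[0.4,-1,0],[0.3,-0.8,0],[0.2,-0.5,0],[0.1,-0.2,0],[0,0,0],[0,0,0]], jaw=[0,0,0,0,0,0,0])

```text
clock: 45.25
position: [0.5007, 0.0354, 0.1981]
ee_rot: [0.975, 0.22, -0.0, 0.0]
ft_force: [0.2, -0.2, -4.2]
grip_width: 0.731
grasp_force: 46.3
```

```bash
python3 go.py .4978 .0425 .0935 -64.3
```

```text
clock 45.2 pos [0.5007 0.0354 0.1981] yaw -64.5 tilt [ 0.0001 -0.0004] jaw 0.731 grip 46.3 F [ 0.2 -0.2 -4.2] q7 -1.11
turn -0.06 shift [ 0.02 -0.31  4.18]
```

Request:
jog_arm(dr=[[0,0,0],[0,0,0],[0,0,0],[0,0,0],[0,0,0],[0,0,0],[0,0,0],[0,0,0],[0,0,0]], translation=[[0,-0.2,0],[0,-0.1,0.4],[0,0,0.7],[0,0,0.8],[0,0,0.7],[0,0,0.4],[0,0,0.2],[0,0,0],[0,0,0]], jaw=[0,0,0,0,0,0,0,0,0])

```text
clock: 46.15
position: [0.4979, 0.0435, 0.1186]
ee_rot: [0.975, 0.221, 0.0, -0.0]
ft_force: [0.1, -0.1, -4.8]
grip_width: 0.73
grasp_force: 46.3
```

```bash
python3 go.py .4978 .0425 .0935 -64.3
```

```text
clock 46.1 pos [0.4979 0.0435 0.1186] yaw -64.5 tilt [0.0008 0.0002] jaw 0.730 grip 46.3 F [ 0.1 -0.1 -4.8] q7 -1.01
turn -0.04 shift [-0.02  0.04  1.  ]
```

Request:
jog_arm(dr=[[0,0,0],[0,0,0],[0,0,0],[0,0,0],[0,0,0],[0,0,0]], translation=[[0,0.03,0.3],[0,0,0.3],[0,0,0.2],[0,0,0.1],[0,0,0],[0,0,0]], jaw=[0,0,0,0,0,0])

```text
clock: 46.75
position: [0.4978, 0.0428, 0.0956]
ee_rot: [0.975, 0.221, 0.0, 0.0]
ft_force: [0.4, 0.2, -4.5]
grip_width: 0.735
grasp_force: 46.4
```

Request:
jog_arm(dr=[[0,0,0],[0,0,0],[0,0,0]], translation=[[0,0,0.06],[0,0,0.04],[0,0,0]], jaw=[0,0,0])

```text
clock: 47.05
position: [0.4982, 0.043, 0.0935]
ee_rot: [0.975, 0.221, 0.0, -0.0]
ft_force: [-1.9, -0.2, 3.7]
grip_width: 0.737
grasp_force: 47.0
```

Request:
jog_arm(dr=[[0,0,0],[0,0,0],[0,0,0],[0,0,0],[0,0,0],[0,0,-1],[0,0,-1],[0,0,-1],[0,0,-1],[0,0,-1]], translation=[[0,0,0],[0,0,0],[0,0,0],[0,0,-0.5],[0,0,-1],[0,0,-1],[0,0,-1],[0,0,-0.9],[0,0,0],[0,0,0]], jaw=[1,1,1,1,1,1,1,1,1,1])

```text
clock: 48.05
position: [0.4983, 0.0429, 0.2045]
ee_rot: [0.921, 0.388, 0.001, -0.001]
ft_force: [-0.7, -0.3, 0.4]
grip_width: 1.001
grasp_force: 0.0
```

Request:
jog_arm(dr=[[0,0,-1],[0,0,-1],[0,0,-1],[0,0,-1],[0,0,-1],[0,0,-1],[0,0,-1],[0,0,-1],[0,0,-1],[0,0,-1]], translation=[[0,0,0],[0,0,0],[0,0,0],[0,0,0],[0,0,0],[0,0,0],[0,0,0],[0,0,0],[0,0,0],[0,0,0]], jaw=[1,1,1,1,1,1,1,1,1,1])

```text
clock: 49.05
position: [0.4979, 0.0424, 0.2038]
ee_rot: [0.733, 0.68, 0.0, 0.0]
ft_force: [-0.4, 1.3, 0.2]
grip_width: 0.996
grasp_force: 0.0
```

Request:
jog_arm(dr=[[0,0,-1],[0,0,-1],[0,0,-0.7],[0,0,0]], translation=[[0,0,0],[0,0,0],[0,0,0],[0,0,0]], jaw=[1,1,1,1])

```text
clock: 49.45
position: [0.4979, 0.0425, 0.2037]
ee_rot: [0.667, 0.745, 0.0, 0.0]
ft_force: [0.7, 0.5, 0.3]
grip_width: 0.999
grasp_force: 0.0
```

```bash
python3 go.py .5278 -.3285 .096 6.3
```

```text
clock 49.5 pos [0.4979 0.0425 0.2037] yaw 6.4 tilt [0.0005 0.0004] jaw 0.999 grip 0.0 F [0.7 0.5 0.3] q7 0.03
turn 0.02 shift [-14.88  -0.44   4.31]
```

Request:
jog_arm(dr=[[0,0,0],[0,0,0],[0,0,0],[0,0,0],[0,0,0],[0,0,0],[0,0,0],[0,0,0],[0,0,0],[0,0,0]], translation=[[-1,0,0],[-1,0,0],[-1,0,0],[-1,0,0],[-1,0,0],[-1,0,0],[-1,-0.1,0],[-1,-0.1,0],[-1,-0.1,0],[-1,-0.1,0]], jaw=[1,1,1,1,1,1,1,1,1,1])

```text
clock: 50.45
position: [0.5155, -0.2078, 0.2036]
ee_rot: [0.667, 0.745, 0.0, 0.0]
ft_force: [0.5, 0.5, 0.4]
grip_width: 1.0
grasp_force: 0.0
```

Request:
jog_arm(dr=[[0,0,0],[0,0,0],[0,0,0],[0,0,0],[0,0,0],[0,0,0],[0,0,0],[0,0,0],[0,0,0],[0,0,0]], translation=[[-1,0,0],[-1,0,0],[-1,0,0],[-0.8,0,0],[-0.6,0,0],[-0.3,0,0],[-0.2,0,0.5],[0,0,0.5],[0,0,0],[0,0,0]], jaw=[1,1,1,1,1,1,1,1,1,1])

```text
clock: 51.45
position: [0.5291, -0.3275, 0.1775]
ee_rot: [0.667, 0.745, -0.0, -0.001]
ft_force: [0.0, 0.4, 0.1]
grip_width: 1.001
grasp_force: 0.0
```

```bash
python3 go.py .5278 -.3285 .096 6.3
```

```text
clock 51.5 pos [ 0.5291 -0.3275  0.1775] yaw 6.4 tilt [-0.0009  0.0008] jaw 1.001 grip 0.0 F [0.  0.4 0.1] q7 0.95
turn 0.02 shift [-0.04 -0.06  3.26]
```

Request:
jog_arm(dr=[[0,0,0],[0,0,0],[0,0,0],[0,0,0],[0,0,0],[0,0,0],[0,0,0]], translation=[[-0.04,-0.06,0.6],[0,0,0.8],[0,0,0.8],[0,0,0.6],[0,0,0.35],[0,0,0],[0,0,0]], jaw=[1,1,1,1,1,1,1])

```text
clock: 52.15
position: [0.5279, -0.3299, 0.0998]
ee_rot: [0.667, 0.745, 0.0, 0.0]
ft_force: [1.0, 0.0, 0.2]
grip_width: 1.0
grasp_force: 0.0
```

Request:
jog_arm(dr=[[0,0,0],[0,0,0],[0,0,0],[0,0,0],[0,0,0],[0,0,0]], translation=[[0,0,0],[0,0,0],[0,0,0],[0,0,0],[0,0,0],[0,0,0]], jaw=[0,0,0,0,0,0])

```text
clock: 52.75
position: [0.528, -0.3301, 0.1003]
ee_rot: [0.667, 0.745, 0.0, 0.001]
ft_force: [-1.5, -0.2, 7.0]
grip_width: 0.754
grasp_force: 44.1
```

```bash
python3 go.py .4498 -.029 .19 -3.4
```

```text
clock 52.8 pos [ 0.528  -0.3301  0.1003] yaw 6.3 tilt [ 0.0013 -0.0005] jaw 0.754 grip 44.1 F [-1.5 -0.2  7. ] q7 0.99
turn 2.44 shift [11.84 -3.84 -3.59]
```

Request:
jog_arm(dr=[[0,0,0],[0,0,0],[0,0,0],[0,0,0],[0,0,1],[0,0,1],[0,0,0.4],[0,0,0],[0,0,0],[0,0,0]], translation=[[0,0,-0.4],[0,0,-0.8],[0,0,-0.9],[0,0,-0.9],[0,0,-0.4],[0,0,0],[0,0,0],[0.4,-0.1,0],[0.8,-0.2,0],[1,-0.3,0]], jaw=[0,0,0,0,0,0,0,0,0,0])

```text
clock: 53.75
position: [0.5151, -0.2732, 0.1838]
ee_rot: [0.727, 0.687, -0.0, -0.0]
ft_force: [0.3, 1.1, -5.3]
grip_width: 0.751
grasp_force: 46.3
```

Request:
jog_arm(dr=[[0,0,0],[0,0,0],[0,0,0],[0,0,0],[0,0,0],[0,0,0],[0,0,0],[0,0,0],[0,0,0],[0,0,0]], translation=[[1,-0.4,0],[1,-0.4,0],[1,-0.4,0],[1,-0.4,0],[1,-0.4,0],[1,-0.4,0],[1,-0.3,0],[1,-0.3,0],[0.8,-0.2,0],[0.5,0,0]], jaw=[0,0,0,0,0,0,0,0,0,0])

```text
clock: 54.75
position: [0.4481, -0.0351, 0.1838]
ee_rot: [0.725, 0.688, 0.001, -0.001]
ft_force: [-1.2, 0.2, -5.1]
grip_width: 0.751
grasp_force: 46.3
```

Request:
jog_arm(dr=[[0,0,0],[0,0,0],[0,0,0]], translation=[[0.2,0,0],[0,0,0],[0,0,0]], jaw=[0,0,0])

```text
clock: 55.05
position: [0.4495, -0.0334, 0.1841]
ee_rot: [0.727, 0.686, -0.0, 0.0]
ft_force: [0.6, -0.1, -4.9]
grip_width: 0.756
grasp_force: 46.3
```

```bash
python3 go.py .4498 -.0305 .0923 -3.4
```

```text
clock 55.0 pos [ 0.4495 -0.0334  0.1841] yaw -3.3 tilt [-0.0003 -0.0011] jaw 0.756 grip 46.3 F [ 0.6 -0.1 -4.9] q7 -0.20
turn 0.02 shift [0.12 0.01 3.67]
```

Request:
jog_arm(dr=[[0,0,0],[0,0,0],[0,0,0],[0,0,0],[0,0,0],[0,0,0],[0,0,0],[0,0,0]], translation=[[0.12,0,0.4],[0,0,0.7],[0,0,0.7],[0,0,0.5],[0,0,0.3],[0,0,0.1],[0,0,0],[0,0,0]], jaw=[0,0,0,0,0,0,0,0])

```text
clock: 55.85
position: [0.4498, -0.0295, 0.117]
ee_rot: [0.727, 0.687, 0.0, 0.0]
ft_force: [0.1, 0.7, -3.9]
grip_width: 0.755
grasp_force: 46.4
```

```bash
python3 go.py .4498 -.0305 .0923 -3.4
```

```text
clock 55.9 pos [ 0.4498 -0.0295  0.117 ] yaw -3.3 tilt [ 0.0004 -0.0003] jaw 0.755 grip 46.4 F [ 0.1  0.7 -3.9] q7 -0.02
turn 0.03 shift [-0.04  0.    0.99]
```

Request:
jog_arm(dr=[[0,0,0],[0,0,0],[0,0,0],[0,0,0],[0,0,0],[0,0,0]], translation=[[-0.04,0,0.3],[0,0,0.3],[0,0,0.2],[0,0,0.1],[0,0,0],[0,0,0]], jaw=[0,0,0,0,0,0])

```text
clock: 56.45
position: [0.4497, -0.0303, 0.0946]
ee_rot: [0.727, 0.687, 0.0, 0.0]
ft_force: [-1.0, -0.7, -4.1]
grip_width: 0.753
grasp_force: 46.4
```

Request:
jog_arm(dr=[[0,0,0],[0,0,0],[0,0,0]], translation=[[0,0,0.06],[0,0,0.05],[0,0,0]], jaw=[0,0,0])

```text
clock: 56.75
position: [0.4499, -0.0301, 0.0923]
ee_rot: [0.727, 0.687, 0.0, -0.0]
ft_force: [-3.6, 0.3, 10.0]
grip_width: 0.754
grasp_force: 47.8
```

Seated (10 N up). Release and go for the olive jar.

Request:
jog_arm(dr=[[0,0,0],[0,0,0],[0,0,0],[0,0,0],[0,0,0],[0,0,-1],[0,0,-1],[0,0,-0.4],[0,0,0],[0,0,0]], translation=[[0,0,0],[0,0,0],[0,0,0],[0,0,-0.5],[0,0,-1],[0,0,-1],[0,0,-1],[0,0,-0.9],[0,0,0],[0,0,0]], jaw=[1,1,1,1,1,1,1,1,1,1])

```text
clock: 57.75
position: [0.4496, -0.0301, 0.2015]
ee_rot: [0.667, 0.745, 0.001, -0.0]
ft_force: [-0.1, -0.4, -0.8]
grip_width: 0.998
grasp_force: 0.0
```

```bash
python3 go.py .5381 -.4067 .102 6.3
```

```text
clock 57.8 pos [ 0.4496 -0.0301  0.2015] yaw 6.3 tilt [0.0006 0.0012] jaw 0.998 grip 0.0 F [-0.1 -0.4 -0.8] q7 -0.09
turn 0.01 shift [-15.36   1.86   3.98]
```

Request:
jog_arm(dr=[[0,0,0],[0,0,0],[0,0,0],[0,0,0],[0,0,0],[0,0,0],[0,0,0],[0,0,0],[0,0,0],[0,0,0]], translation=[[-1,0.2,0],[-1,0.2,0],[-1,0.2,0],[-1,0.2,0],[-1,0.2,0],[-1,0.2,0],[-1,0.1,0],[-1,0.1,0],[-1,0.1,0],[-1,0.1,0]], jaw=[1,1,1,1,1,1,1,1,1,1])

```text
clock: 58.75
position: [0.5165, -0.2755, 0.1998]
ee_rot: [0.667, 0.745, -0.001, -0.001]
ft_force: [-0.2, -0.5, 0.8]
grip_width: 1.0
grasp_force: 0.0
```

Request:
jog_arm(dr=[[0,0,0],[0,0,0],[0,0,0],[0,0,0],[0,0,0],[0,0,0],[0,0,0],[0,0,0],[0,0,0],[0,0,0]], translation=[[-1,0.1,0],[-1,0.1,0],[-1,0.06,0],[-1,0,0],[-0.7,0,0],[-0.4,0,0],[-0.26,0,0.4],[0,0,0.4],[0,0,0],[0,0,0]], jaw=[1,1,1,1,1,1,1,1,1,1])

```text
clock: 59.75
position: [0.5385, -0.4055, 0.181]
ee_rot: [0.666, 0.746, 0.0, -0.001]
ft_force: [0.3, 0.3, -0.7]
grip_width: 1.0
grasp_force: 0.0
```

```bash
python3 go.py .5381 -.4067 .102 6.3
```

```text
clock 59.8 pos [ 0.5385 -0.4055  0.181 ] yaw 6.4 tilt [-0.0006  0.001 ] jaw 1.000 grip 0.0 F [ 0.3  0.3 -0.7] q7 1.06
turn 0.03 shift [-0.04 -0.02  3.16]
```

Request:
jog_arm(dr=[[0,0,0],[0,0,0],[0,0,0],[0,0,0],[0,0,0],[0,0,0],[0,0,0]], translation=[[0,0,0.6],[0,0,0.8],[0,0,0.8],[0,0,0.6],[0,0,0.3],[0,0,0],[0,0,0]], jaw=[1,1,1,1,1,1,1])

```text
clock: 60.45
position: [0.5384, -0.407, 0.1046]
ee_rot: [0.667, 0.745, -0.0, 0.0]
ft_force: [-0.6, -0.8, 0.1]
grip_width: 0.999
grasp_force: 0.0
```

Request:
jog_arm(dr=[[0,0,0],[0,0,0],[0,0,0],[0,0,0],[0,0,0],[0,0,0]], translation=[[0,0,0],[0,0,0],[0,0,0],[0,0,0],[0,0,0],[0,0,0]], jaw=[0,0,0,0,0,0])

```text
clock: 61.05
position: [0.5385, -0.4074, 0.1051]
ee_rot: [0.667, 0.745, 0.0, 0.001]
ft_force: [-0.6, 1.0, 6.2]
grip_width: 0.758
grasp_force: 44.4
```

```bash
python3 go.py .4885 -.1083 .19 56.6
```

```text
clock 61.0 pos [ 0.5385 -0.4074  0.1051] yaw 6.3 tilt [ 0.0014 -0.0011] jaw 0.758 grip 44.4 F [-0.6  1.   6.2] q7 1.10
turn -12.57 shift [ 8.26  8.89 -3.39]
```

Request:
jog_arm(dr=[[0,0,0],[0,0,0],[0,0,0],[0,0,0],[0,0,-1],[0,0,-1],[0,0,-1],[0,0,-1],[0,0,-1],[0,0,-1]], translation=[[0,0,-0.4],[0,0,-0.8],[0,0,-0.9],[0,0,-0.8],[0,0,-0.4],[0,0,0],[0,0,0],[0,0,0],[0,0,0],[0,0,0]], jaw=[0,0,0,0,0,0,0,0,0,0])

```text
clock: 62.05
position: [0.538, -0.4063, 0.1865]
ee_rot: [0.496, 0.868, 0.0, -0.0]
ft_force: [-0.3, -0.5, -3.6]
grip_width: 0.751
grasp_force: 45.5
```

Request:
jog_arm(dr=[[0,0,-1],[0,0,-1],[0,0,-1],[0,0,-1],[0,0,-1],[0,0,-1],[0,0,-0.6],[0,0,0],[0,0,0],[0,0,0]], translation=[[0,0,0],[0,0,0],[0,0,0],[0,0,0],[0,0,0],[0,0,0],[0,0,0],[0.3,0.3,0],[0.6,0.65,0],[0.9,0.95,0]], jaw=[0,0,0,0,0,0,0,0,0,0])

```text
clock: 63.05
position: [0.5256, -0.3423, 0.1863]
ee_rot: [0.288, 0.958, -0.0, -0.0]
ft_force: [-0.5, 0.8, -2.8]
grip_width: 0.755
grasp_force: 45.6
```

Request:
jog_arm(dr=[[0,0,0],[0,0,0],[0,0,0],[0,0,0],[0,0,0],[0,0,0],[0,0,0],[0,0,0],[0,0,0],[0,0,0]], translation=[[0.9,1,0],[0.9,1,0],[0.9,1,0],[0.9,1,0],[0.9,1,0],[0.9,0.9,0],[0.6,0.7,0],[0.4,0.3,0],[0,0,0],[0,0,0]], jaw=[0,0,0,0,0,0,0,0,0,0])

```text
clock: 64.05
position: [0.4871, -0.1103, 0.1866]
ee_rot: [0.286, 0.958, 0.0, 0.0]
ft_force: [0.1, -0.9, -3.5]
grip_width: 0.754
grasp_force: 45.6
```

```bash
python3 go.py .4885 -.1085 .0971 56.6
```

```text
clock 64.0 pos [ 0.4871 -0.1103  0.1866] yaw 56.7 tilt [0.0002 0.0007] jaw 0.754 grip 45.6 F [ 0.1 -0.9 -3.5] q7 1.20
turn 0.03 shift [-0.01  0.09  3.58]
```

Request:
jog_arm(dr=[[0,0,0],[0,0,0],[0,0,0],[0,0,0],[0,0,0],[0,0,0],[0,0,0],[0,0,0]], translation=[[0,0.09,0.4],[0,0,0.7],[0,0,0.7],[0,0,0.5],[0,0,0.2],[0,0,0.1],[0,0,0],[0,0,0]], jaw=[0,0,0,0,0,0,0,0])

```text
clock: 64.85
position: [0.489, -0.1086, 0.1221]
ee_rot: [0.286, 0.958, 0.0, 0.0]
ft_force: [0.5, 0.7, -2.2]
grip_width: 0.757
grasp_force: 45.6
```

```bash
python3 go.py .4885 -.1085 .0971 56.6
```

```text
clock 64.8 pos [ 0.489  -0.1086  0.1221] yaw 56.7 tilt [0.0009 0.0001] jaw 0.757 grip 45.6 F [ 0.5  0.7 -2.2] q7 1.27
turn 0.04 shift [ 0.02 -0.01  1.  ]
```

Request:
jog_arm(dr=[[0,0,0],[0,0,0],[0,0,0],[0,0,0],[0,0,0],[0,0,0]], translation=[[0,0,0.3],[0,0,0.3],[0,0,0.2],[0,0,0.1],[0,0,0],[0,0,0]], jaw=[0,0,0,0,0,0])

```text
clock: 65.45
position: [0.4887, -0.1085, 0.0991]
ee_rot: [0.286, 0.958, -0.0, 0.0]
ft_force: [0.1, 0.1, -3.2]
grip_width: 0.754
grasp_force: 45.6
```

Request:
jog_arm(dr=[[0,0,0],[0,0,0],[0,0,0]], translation=[[0,0,0.06],[0,0,0.05],[0,0,0]], jaw=[0,0,0])

```text
clock: 65.75
position: [0.4893, -0.1087, 0.097]
ee_rot: [0.286, 0.958, 0.0, 0.001]
ft_force: [-0.5, -1.8, 4.8]
grip_width: 0.755
grasp_force: 46.3
```

Request:
jog_arm(dr=[[0,0,0],[0,0,0],[0,0,0],[0,0,0],[0,0,0],[0,0,0],[0,0,0],[0,0,0],[0,0,0],[0,0,0]], translation=[[0,0,0],[0,0,0],[0,0,0],[0,0,-0.5],[0,0,-1],[0,0,-1],[0,0,-1],[0,0,-1],[-0.5,-0.8,0],[-0.5,-0.8,0]], jaw=[1,1,1,1,1,1,1,1,1,1])

```text
clock: 66.75
position: [0.4882, -0.1558, 0.2105]
ee_rot: [0.285, 0.958, 0.001, 0.001]
ft_force: [0.3, 0.2, 0.3]
grip_width: 0.998
grasp_force: 0.0
```

Request:
jog_arm(dr=[[0,0,0],[0,0,0],[0,0,0],[0,0,0],[0,0,0],[0,0,0],[0,0,0],[0,0,0],[0,0,0],[0,0,0]], translation=[[-0.5,-0.8,0],[-0.5,-0.8,0],[-0.5,-0.8,0],[-0.5,-0.8,0],[-0.5,-0.8,0],[-0.5,-0.8,0],[-0.5,-0.8,0],[-0.5,-0.8,0],[0,0,0],[0,0,0]], jaw=[1,1,1,1,1,1,1,1,1,1])

```text
clock: 67.75
position: [0.4833, -0.3444, 0.2093]
ee_rot: [0.287, 0.958, -0.0, -0.0]
ft_force: [0.3, 0.6, -0.7]
grip_width: 1.001
grasp_force: 0.0
```

```bash
python3 go.py .5 -.3 .2 56.6; python3 - <<'E'
from workcell import optics
from h import *
np.set_printoptions(precision=4,suppress=True)
a=[]
for n,(y,x,h_,w,f) in(("scene",(120,230,180,180,2)),("top",(170,130,130,260,1.6))):
    c=optics.camera(n);i=cv2.resize(c["color"][y:y+h_,x:x+w,::-1],None,fx=f,fy=f,interpolation=2)
    a.append(cv2.copyMakeBorder(i,0,360-i.shape[0],0,0,0))
    if n=="top":
        h=cv2.cvtColor(c["color"],cv2.COLOR_RGB2HSV);m=((h[...,1]<45)&(h[...,2]>135)).astype(np.uint8)
        k=np.zeros_like(m);k[185:290,260:380]=1
        N,_,st,ce=cv2.connectedComponentsWithStats(m*k)
        for i in range(1,N):
            if st[i,4]>200:print(st[i],ce[i].round(1))
cv2.imwrite("pics/p6.png",np.hstack(a))
E
```

```text
clock 67.8 pos [ 0.4833 -0.3444  0.2093] yaw 56.7 tilt [-0.0001 -0.0001] jaw 1.001 grip 0.0 F [ 0.3  0.6 -0.7] q7 1.79
turn 0.02 shift [0.42 1.85 0.37]
[273 188  27  25 537] [286.1 200. ]
[342 189  27  27 561] [355.4 202. ]
[269 221  29  28 635] [282.9 234.6]
[342 224  30  29 682] [356.7 237.7]
[304 243  30  30 702] [318.3 257.6]
```

View pics/p6.png

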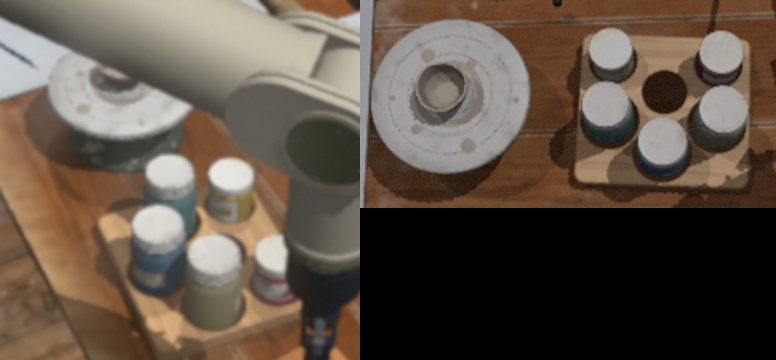

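The lids are within 0.4 px of where they started, all three jars are upright and fully down, the bowl stands at the middle of the wheel head, and the robot is clear. I hand the job in.

```bash
python3 -c "
from workcell import manip
print(manip.hand_in())"
```

```text
the job is handed in; nothing more can be done
None
```

The job is handed in, result not reported back: the bowl stands at the centre of the banding wheel within about 3 mm, the three jars are back in their own wells within about 1 mm, and the pots have not moved.

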